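Restock two spring-feed salami lanes by length

ROBOT

A 6-joint arm with a two-finger parallel gripper is mounted at the origin on the work surface. World frame = base frame: x ahead of the robot, y to its left, z up, the work surface at z = 0. Lengths are in mm, angles in degrees, forces in N, time in s.
With the tool pointing down it reaches from about 325 to 900 mm from the base axis. Payload 6.1 kg.
Tool frame: the origin (TCP) lies on the front face of the gripper's body, between the roots of the fingers; the fingertips stand 73 mm ahead of it and the grasp point (between the pads) lies 54 mm ahead of it; x points along the fingers, y is the direction in which the jaws open and shut, and the axes are right-handed (so a half turn about x gives the same grasp; the last joint's range is limited). The gripper opens to 85 mm and grips with 20 to 120 N. Pads are 22 mm wide; open, the fingers measure 114 mm over their backs; the gripper's body (76 mm by 85 mm) begins 54 mm behind the grasp point. The pads swing forward as they close: fully open they stand 13 mm farther back than shut.
Start: joints at [67.603, 12.628, 87.462, -0, 79.91, -7.225], TCP at [163.571, 603.209, 303.9] pointing down, gripper open.
Joint ranges: [-170.65, 170.65], [-52.31, 119.04], [5.05, 147.46], [-71.25, 251.25], [11.57, 151.72], [-153.62, 153.62]. Speed limits (degrees/s): [147.25, 147.25, 172.46, 180, 180, 180].

INTERFACE

Orientations are given as [roll, pitch, yaw] about the fixed x, y, z axes, in that order (R = Rz(yaw) Ry(pitch) Rx(roll)).
In Python, from plant import monitor, imaging, job gives the robot as it stands.
- The arm moves only by the tool servo_tool, never from a script. Its argument "commands" is a list of rows, each a list of 3 entries, a list of its own where there are three numbers: the shift along the tool's x, y, z in m, then the turn, a rotation vector about the tool's x, y, z in rad, then the opening, from 0 (shut) to 1 (fully open). A call has exactly 5 rows; each row shifts and turns the commanded pose from where the row before left it, along the tool's axes as they then stand; what a row does not reach is not made up. A row lasts 1/12 s, in which the tool goes at most 41.7 mm and 7.16 degrees, less where a joint would pass 70% of its speed; a pose out of reach is approached as far as the arm can. A call with a gripper value outside its range is refused whole. The fingers move at their own pace and stop on an object; "squeeze" is the grip in N (left out, the last holds). Time passes only in rows, so rows that do not move let the fingers close, or fill a call up. It gives the time, the measured TCP pose, the force and the opening at its end, in the units of the state.
- monitor.get_state(): the state, without advancing time (a new reading comes with each control period).
- imaging.camera(name): name is "scene" or "top" or "wrist"; returns the picture (400x640x3 uint8, red, green, blue); there is no depth.
- imaging.calibration(name): a dict with "fx", "fy", "cx", "cy" (pixels), "R" (3x3) and "t" (3): a world point X has camera coordinates R X + t; the wrist camera has in their place "mount" (4x4, takes a point from camera to tool coordinates, whose origin is the TCP and whose axes are the tool frame's). Camera axes: x right, y down, z forward; pixel columns grow to the right and rows downward; lengths in mm; the calibration is good to about 2 mm. The wrist camera is an equidistant fisheye: a pixel r from the principal point sees the ray r / f radians off the axis. A picture is of the moment at which its call begins: read the wrist's pose just before it. calibration takes no time and is no camera call.
- job.close_job(): hands the job in, once; it reports no verdict.
The state is a dict: "t": time; "joints": joint angles; "dq": joint speeds; "tau": joint torques, N m; "position": TCP position; "eef_rot": TCP orientation; "ft_force": force on the tool from outside, world axes, zero at the start; "ft_torque": the same for the moment, N m; "finger_gap": finger opening in mm.
Only numpy, scipy, OpenCV 4.12 (cv2) and the standard library are available. Lean on these libraries where they do the work, as an engineer would, in place of code of your own. Each camera call takes 0.05 s, during which the arm holds its last target. There are 200 camera calls.

TASK

Take the short and the long salami stick from the sloping stock rack and put each away in the spring-feed display lane that already holds a stick of the same length: behind the older stick, flat across the lane, so that the old one stays at the front lip and the white pusher paddle presses the new one snug against its back. Leave the middle-length salami, which has no lane here, on the rack and everything else on the table where it is.

Things in the scene. Friction and masses are not known exactly. Their poses are not given: they have to be found in the camera images.
- short_new: the loose short salami stick to put away, lying up the slope of stock_rack: dark red-brown, cream band round its middle, 30 mm wide (own x), 90 mm long (own y), 28 mm high (z); origin under its low end, own y runs up the stick, own z square to the slope. In the lane either long side may face the front. About 81 g. The last 8 mm at each end narrow to 20 mm wide and 18 mm high
- short_new_mid (a point): middle of the underside of short_new (45 mm along own y from its origin); same axes
- short_old: the short salami stick already in the short lane, against the front lip, held there by the pusher; same look, size and axes directions as short_new, but its origin is under its centre
- short_lane: fixed navy spring-feed lane for short salamis lying across it (along its y): 200 mm deep (own x; front lip at -x, nearest the robot; pusher comes from +x), 100 mm wide inside, 4 mm side walls 24 mm above its floor. Origin under its centre; floor 20 mm above that; clear lip 4 mm thick, 20 mm above the floor, inner face at x = -96 mm; rear wall 40 mm above the floor, inner face x = +96 mm
- short_lane_floor (a point): point on the floor of the short lane at the foot of the lip's inner face, mid width; x points away from the lip along the lane
- short_paddle_top (a point): point on the front face of the short lane's white pusher paddle, mid width, 58 mm above the lane floor. The paddle: upright plate 6 mm thick, 88 mm wide and top edge 58 mm above the floor, facing -x of the lane; it slides along the lane's x. A grey spring drum rides behind it, to 34 mm behind the face
- short_pusher (a joint): how far (m) this paddle is pushed back (to lane +x) from where it rests behind one salami: 0 with one salami in the lane, about 0.030 with two, stop at 0.135. A damped spring drives it towards the lip: 2.4 N at 0, plus 20 N per metre; it follows at about 0.1 to 0.2 m/s when let go
- long_new: the loose long salami stick to put away, lying up the slope of stock_rack: dark red-brown, cream band round its middle, 30 mm wide (own x), 140 mm long (own y), 28 mm high (z); origin under its low end, own y runs up the stick, own z square to the slope. In the lane either long side may face the front. About 126 g. The last 8 mm at each end narrow to 20 mm wide and 18 mm high
- long_new_mid (a point): middle of the underside of long_new (70 mm along own y from its origin); same axes
- long_old: the long salami stick already in the long lane, against the front lip, held there by the pusher; same look, size and axes directions as long_new, but its origin is under its centre
- long_lane: fixed navy spring-feed lane for long salamis lying across it (along its y): 200 mm deep (own x; front lip at -x, nearest the robot; pusher comes from +x), 150 mm wide inside, 4 mm side walls 24 mm above its floor. Origin under its centre; floor 20 mm above that; clear lip 4 mm thick, 20 mm above the floor, inner face at x = -96 mm; rear wall 40 mm above the floor, inner face x = +96 mm
- long_lane_floor (a point): point on the floor of the long lane at the foot of the lip's inner face, mid width; x points away from the lip along the lane
- long_paddle_top (a point): point on the front face of the long lane's white pusher paddle, mid width, 58 mm above the lane floor. The paddle: upright plate 6 mm thick, 138 mm wide and top edge 58 mm above the floor, facing -x of the lane; it slides along the lane's x. A grey spring drum rides behind it, to 34 mm behind the face
- long_pusher (a joint): how far (m) this paddle is pushed back (to lane +x) from where it rests behind one salami: 0 with one salami in the lane, about 0.030 with two, stop at 0.135. A damped spring drives it towards the lip: 2.4 N at 0, plus 20 N per metre; it follows at about 0.1 to 0.2 m/s when let go
- stock_rack: fixed steel stock rack whose face slopes 0.55 rad (31.5 degrees) up towards its own +x, away from the robot; 200 mm wide (y), slope 170 mm long with an 18 mm lip at its low front edge, on which the sticks stand. Three sticks lie on it side by side, lengthwise up the slope, about 36 mm apart, in any order. Origin on the table under the face's centre
- rack_face (a point): centre of the rack's sloping face, 62 mm above the table (axes of stock_rack, not sloped)
- medium: a look-alike salami stick 115 mm long (own y), 30 mm wide (own x), 28 mm high, for which there is no lane here; loose on the stock rack, to be left there; origin under its low end
- mince_pack: bystander: black food tray with a yellow sleeve, 115 x 165 x 36 mm, loose; origin under its centre
- chop_pack: bystander: black food tray with a red sleeve, 115 x 165 x 36 mm, loose; origin under its centre
- mustard_jar: bystander: glass jar with a yellow cap, 66 mm across, 100 mm high, loose; origin under its centre
- label_gun: bystander: small blue and black price label gun, about 140 x 35 x 52 mm, loose; origin under its centre
- wrapped_ham: bystander: pink wrapped ham block 90 x 130 x 60 mm, loose; origin under its centre
There are look-alikes about, which are no part of the job. What is shaped like the long_old but blue, green or orange is not meant.

How it is judged (in metres and radians):
At the end, for the whole second after the job is handed in: Per lane, sticks of its length lie flat (5 mm), square (0.12 rad; 12 mm sideways) and at rest: old centre 9 to 21 mm behind the lip's inner face, new centre 38 to 53 mm, pusher joint 0.022 to 0.038 (x of short_old in the frame of short_lane_floor between 0.009 and 0.021 m and x of short_new_mid in the frame of short_lane_floor between 0.038 and 0.053 m and y of short_new_mid in the frame of short_lane_floor between -0.012 and 0.012 m and z of short_new_mid in the frame of short_lane_floor between -0.004 and 0.005 m and angle between the y axis of each of short_new_mid, short_old and the y axis of short_lane, either way round below 0.12 rad and angle between each of short_new_mid, short_old, long_new_mid, long_old's own z axis and vertical below 0.12 rad and linear speed of each of short_new, short_old, long_new, long_old below 0.01 m/s and y of short_old in the frame of short_lane_floor between -0.012 and 0.012 m and z of short_old in the frame of short_lane_floor between -0.004 and 0.005 m and value of joint short_pusher between 0.022 and 0.038 m and x of long_old in the frame of long_lane_floor between 0.009 and 0.021 m and x of long_new_mid in the frame of long_lane_floor between 0.038 and 0.053 m and y of long_new_mid in the frame of long_lane_floor between -0.012 and 0.012 m and z of long_new_mid in the frame of long_lane_floor between -0.004 and 0.005 m and angle between the y axis of each of long_new_mid, long_old and the y axis of long_lane, either way round below 0.12 rad and y of long_old in the frame of long_lane_floor between -0.012 and 0.012 m and z of long_old in the frame of long_lane_floor between -0.004 and 0.005 m and value of joint long_pusher between 0.022 and 0.038 m); the robot touches nothing.
It fails at once if the middle-length salami is moved more than 25 mm (distance of medium from where it was at the start of the episode above 0.025 m).
It fails at once if another thing on the table is moved more than 40 mm (distance of any of mince_pack, chop_pack, mustard_jar, label_gun, wrapped_ham from where it was at the start of the episode above 0.04 m).
It fails at once if the old stick is lifted out of its lane (raised more than 30 mm) (z of short_old in the frame of short_lane_floor above 0.03 m or z of long_old in the frame of long_lane_floor above 0.03 m).
It also fails if it takes over 58 s, if anything falls off the work surface, if the arm or the gripper's body presses on something with over 40 N, if the wrist force passes 120 N, or if a joint passes its speed limit or range.

## Working session

There is one attempt and no reset: what is moved stays moved. The work goes in short steps, Python scripts to look and compute and a tool call to move; the robot and the scene stay as the last step left them, time stands still between calls to the robot, and variables do not carry over. Pictures are saved under pics/ and viewed, about 8 in all and at most 12, crops included, and the job is handed in when it is done.

Besides the shell and the picture viewer there is one more tool, called by a JSON object that holds its "api" and its "payload". servo_tool: Moves the arm, as the interface text tells. Its arguments: {"type":"object","properties":{"commands":{"type":"array","items":{"type":"array"}},"squeeze":{"type":"number"}},"required":["commands"]}

```bash
mkdir -p pics; ls; python3 - <<'E'
from plant import monitor, imaging, job
import cv2, numpy as np
for n in ("scene","top","wrist"):
    cv2.imwrite(f"pics/{n}0.png", cv2.cvtColor(imaging.camera(n),cv2.COLOR_RGB2BGR))
    c=imaging.calibration(n); print(n,{k:np.round(v,3).tolist() for k,v in c.items()})
s=monitor.get_state(); print(s)
E
```

```text
pics
scene {'fx': 377.052, 'fy': 377.052, 'cx': 328.741, 'cy': 197.886, 'R': [[0.519, 0.855, -0.006], [0.46, -0.286, -0.841], [-0.72, 0.434, -0.542]], 't': [-203.506, -155.65, 1483.365]}
top {'fx': 387.854, 'fy': 387.854, 'cx': 320.832, 'cy': 197.662, 'R': [[-0.01, -1.0, -0.016], [-0.996, 0.012, -0.091], [0.091, 0.015, -0.996]], 't': [-2.577, 460.549, 1272.418]}
wrist {'fx': 309.707, 'fy': 309.707, 'cx': 322.119, 'cy': 201.485, 'mount': [[-0.0, -0.282, 0.959, -69.944], [1.0, 0.0, 0.001, -0.892], [-0.001, 0.959, 0.282, -71.082], [0.0, 0.0, 0.0, 1.0]]}
{'t': 0.15, 'joints': array([ 6.76037085e+01,  1.26678713e+01,  8.75119139e+01, -6.89702233e-04,
        7.99108612e+01, -7.22575246e+00]), 'dq': array([-0.06870531, -0.21431257, -0.16038951,  0.06883017,  0.16075062,
        0.01813281]), 'tau': array([ 5.70067041e-04, -4.97485113e+01, -3.89900708e+01, -2.65907393e-04,
        7.39023148e-03,  1.39176913e-05]), 'position': array([163.43133809, 602.87238615, 303.00678012]), 'eef_rot': array([ -96.79667604,   89.90935104, -111.9670937 ]), 'ft_force': array([-0.16394161, -0.84539684, -0.47077768]), 'ft_torque': array([-0.02350159, -0.0273376 , -0.03581851]), 'finger_gap': 85.18328650895353}
```

View pics/top0.png

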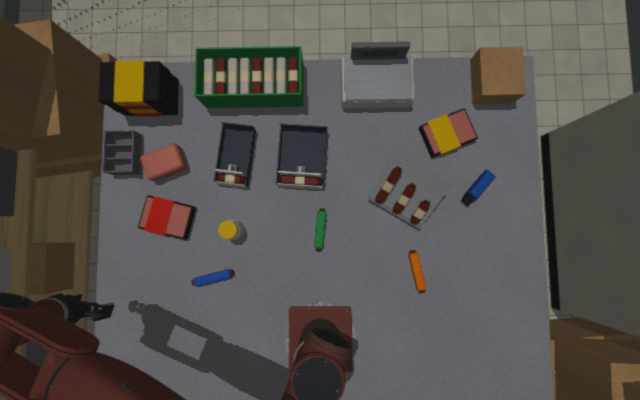

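View pics/scene0.png

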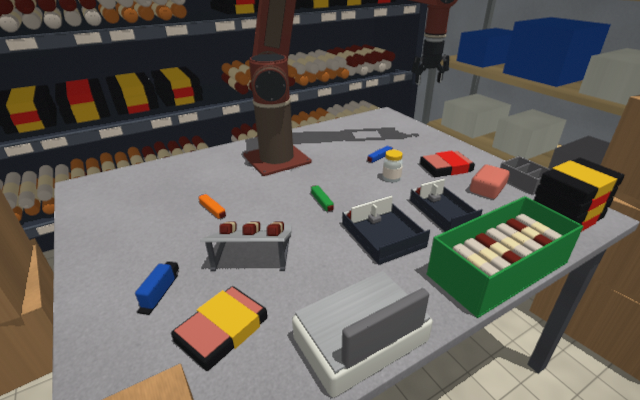

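The top view shows the rack at about (407,200). From left to right its sticks are long (389,187), medium (404,198) and short (420,212). The short lane is at (235,155) and the long lane at (302,157), with lips toward the robot at the bottom. The scene view agrees. I'll get rough positions first, then take close wrist views.

```bash
cat > h.py <<'E'
from plant import monitor, imaging, job
import numpy as np, cv2
from scipy.spatial.transform import Rotation as Ro
from scipy.linalg import logm, expm
def pose(s=None):
    s=s or monitor.get_state(); T=np.eye(4)
    T[:3,:3]=Ro.from_euler('xyz',s['eef_rot'],degrees=True).as_matrix(); T[:3,3]=s['position']; return T
def ray(name,uv,T=None):
    c=imaging.calibration(name); u=np.atleast_2d(np.array(uv,float))
    p=np.c_[(u[:,0]-c['cx'])/c['fx'],(u[:,1]-c['cy'])/c['fy']]
    if name=='wrist':
        r=np.linalg.norm(p,axis=1,keepdims=True); d=np.c_[p/np.maximum(r,1e-9)*np.sin(r),np.cos(r)]
        M=T@np.array(c['mount']); return M[:3,3],d@M[:3,:3].T
    R=np.array(c['R']); return -R.T@np.array(c['t']), np.c_[p,np.ones(len(p))]@R
def onz(name,uv,z,T=None):
    o,d=ray(name,uv,T); return o+d*((z-o[2])/d[:,2])[:,None]
def proj(name,X,T=None):
    c=imaging.calibration(name); X=np.atleast_2d(np.array(X,float))
    if name=='wrist':
        M=np.linalg.inv(T@np.array(c['mount'])); q=X@M[:3,:3].T+M[:3,3]
        a=np.arctan2(np.linalg.norm(q[:,:2],axis=1),q[:,2]); n=q[:,:2]/np.linalg.norm(q[:,:2],axis=1,keepdims=True); p=n*a[:,None]
    else:
        q=X@np.array(c['R']).T+np.array(c['t']); p=q[:,:2]/q[:,2:]
    return p*[c['fx'],c['fy']]+[c['cx'],c['cy']]
def snap(name,fn):
    T=pose(); im=cv2.cvtColor(imaging.camera(name),cv2.COLOR_RGB2BGR); cv2.imwrite(f'pics/{fn}.png',im); np.save(f'pics/{fn}.npy',T); return im,T
def tool(yaw,tilt=0):
    "tool x down, tilted 'tilt' deg towards heading yaw; y(jaw) = horizontal, left of heading"
    y,t=np.radians([yaw,tilt]); h=np.array([np.cos(y),np.sin(y),0]); x=np.sin(t)*h+[0,0,-np.cos(t)]
    j=np.array([-np.sin(y),np.cos(y),0]); return np.c_[x,j,np.cross(x,j)]
def go(R,g,ext=54,n=None,T=None):
    "rows taking the point ext mm ahead of TCP to g with orientation R; half turn picked for least rotation"
    T=pose() if T is None else T; best=None
    for k in (0,180):
        D=np.eye(4); D[:3,:3]=R@Ro.from_euler('x',k,degrees=True).as_matrix(); D[:3,3]=np.array(g)-ext*D[:3,0]
        E=np.linalg.inv(T)@D; a=np.linalg.norm(Ro.from_matrix(E[:3,:3]).as_rotvec())
        if best is None or a<best[0]: best=(a,E,D)
    a,E,D=best; m=max(int(np.ceil(max(np.linalg.norm(E[:3,3])/38,a/.12))),1); n=n or int(np.ceil(m/5)*5)
    L=expm(np.real(logm(E))/n)
    print('min rows',m,'n',n,'row',np.round(L[:3,3]/1e3,4).tolist(),np.round(Ro.from_matrix(L[:3,:3]).as_rotvec(),4).tolist()); return D
def st():
    s=monitor.get_state(); print('t',round(s['t'],2),'p',np.round(s['position'],1),'gap',round(s['finger_gap'],1),'F',np.round(s['ft_force'],1),'j',np.round(s['joints'])); return s
E
python3 - <<'E'
from h import *
print(np.round(onz('top',[(407,200)],62),0),np.round(onz('top',[(302,157),(235,157)],25),0))
T=pose(); print(np.round(T,3))
# vantage: camera above midpoint
for g in ((600,-10,330),(560,-150,330)): go(tool(0),g,0)
E
```

```text
[[ 446. -285.   62.]] [[598.  54.  25.]
 [601. 280.  25.]]
[[-1.00000e-03  2.62000e-01  9.65000e-01  1.63431e+02]
 [-1.00000e-03  9.65000e-01 -2.62000e-01  6.02872e+02]
 [-1.00000e+00 -2.00000e-03 -0.00000e+00  3.03007e+02]
 [ 0.00000e+00  0.00000e+00  0.00000e+00  1.00000e+00]]
min rows 20 n 20 row [-0.0013, -0.0274, 0.0259] [-0.0132, -0.0, 0.0001]
min rows 23 n 25 row [-0.0011, -0.0277, 0.0199] [-0.0106, -0.0, 0.0001]
```

View pics/wrist0.png

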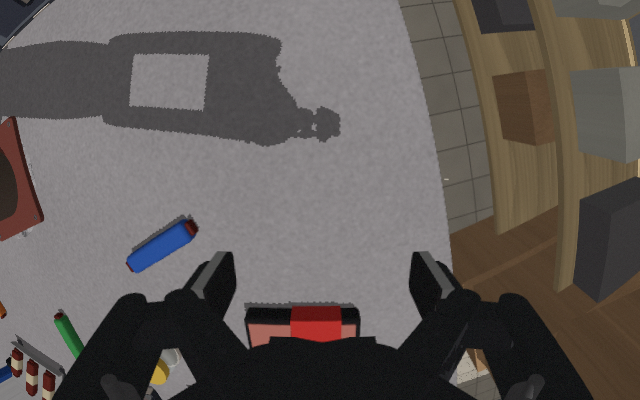

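Wrist view, before any move: the camera sits behind the hand, and the hand hides everything below row ~250. So I'll park the hand beyond the lanes and photograph them from there.

```bash
python3 - <<'E'
from h import *
D=go(tool(0),(690,165,320),0)
go(tool(0),(530,-270,320),0,T=D)
E
```

```text
min rows 19 n 20 row [-0.0008, -0.0181, 0.0292] [-0.0132, -0.0, 0.0001]
min rows 13 n 15 row [0.0, -0.029, -0.0107] [0.0, 0.0, 0.0]
```

{"api": "servo_tool", "payload": {"commands": [[[-0.0008, -0.0181, 0.0292], [-0.0132, 0, 0], 1], [[-0.0008, -0.0181, 0.0292], [-0.0132, 0, 0], 1], [[-0.0008, -0.0181, 0.0292], [-0.0132, 0, 0], 1], [[-0.0008, -0.0181, 0.0292], [-0.0132, 0, 0], 1], [[-0.0008, -0.0181, 0.0292], [-0.0132, 0, 0], 1]]}}

```text
t: 0.57
position: [284.6, 479.5, 307.6]
eef_rot: [-118.1, 90.0, -129.4]
ft_force: [0.2, 0.2, 0.3]
finger_gap: 85.4
```

{"api": "servo_tool", "payload": {"commands": [[[-0.0008, -0.0181, 0.0292], [-0.0132, 0, 0], 1], [[-0.0008, -0.0181, 0.0292], [-0.0132, 0, 0], 1], [[-0.0008, -0.0181, 0.0292], [-0.0132, 0, 0], 1], [[-0.0008, -0.0181, 0.0292], [-0.0132, 0, 0], 1], [[-0.0008, -0.0181, 0.0292], [-0.0132, 0, 0], 1]]}}

```text
t: 0.98
position: [413.2, 365.2, 311.8]
eef_rot: [-145.5, 90.0, -153.1]
ft_force: [-0.4, 1.0, -0.8]
finger_gap: 85.2
```

{"api": "servo_tool", "payload": {"commands": [[[-0.0008, -0.0181, 0.0292], [-0.0132, 0, 0], 1], [[-0.0008, -0.0181, 0.0292], [-0.0132, 0, 0], 1], [[-0.0008, -0.0181, 0.0292], [-0.0132, 0, 0], 1], [[-0.0008, -0.0181, 0.0292], [-0.0132, 0, 0], 1], [[-0.0008, -0.0181, 0.0292], [-0.0132, 0, 0], 1]]}}

```text
t: 1.4
position: [548.9, 259.8, 315.6]
eef_rot: [-164.4, 90.0, -168.2]
ft_force: [-0.3, 0.7, -0.0]
finger_gap: 85.9
```

{"api": "servo_tool", "payload": {"commands": [[[-0.0008, -0.0181, 0.0292], [-0.0132, 0, 0], 1], [[-0.0008, -0.0181, 0.0292], [-0.0132, 0, 0], 1], [[-0.0008, -0.0181, 0.0292], [-0.0132, 0, 0], 1], [[-0.0008, -0.0181, 0.0292], [-0.0132, 0, 0], 1], [[-0.0008, -0.0181, 0.0292], [-0.0132, 0, 0], 1]]}}

```text
t: 1.82
position: [691.2, 163.5, 319.4]
eef_rot: [-173.8, 90.0, -173.8]
ft_force: [0.2, 0.9, -0.9]
finger_gap: 85.9
```

```bash
python3 - <<'E'
from h import *
st(); im,T=snap('wrist','lanes'); print(np.round(T,3)); st()
go(tool(0),(530,-270,320),0)
E
```

```text
t 1.82 p [691.2 163.5 319.4] gap 85.9 F [ 0.2  0.9 -0.9] j [  7.  24.  72.   0.  84. -83.]
[[-1.00000e-03  0.00000e+00  1.00000e+00  6.91159e+02]
 [-0.00000e+00  1.00000e+00 -0.00000e+00  1.63544e+02]
 [-1.00000e+00 -0.00000e+00 -1.00000e-03  3.19351e+02]
 [ 0.00000e+00  0.00000e+00  0.00000e+00  1.00000e+00]]
t 1.87 p [695.2 158.9 318.2] gap 85.1 F [-2.4 -3.9 -0.5] j [  7.  24.  72.  -0.  84. -83.]
min rows 13 n 15 row [-0.0001, -0.0286, -0.011] [-0.0002, 0.0001, 0.0002]
```

View pics/lanes.png

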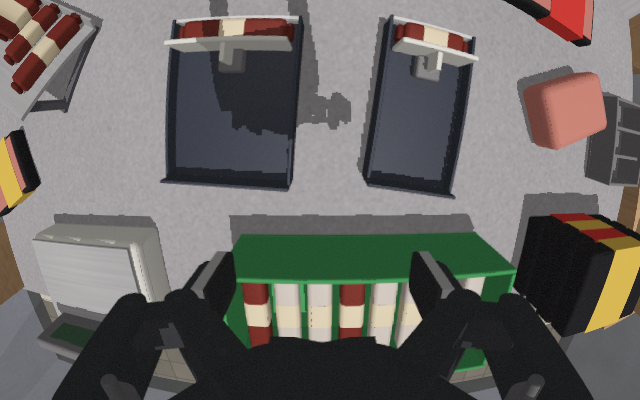

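The first picture was taken while the arm was still settling, so I retake it now that it is at rest. I'll rectify it onto the wall-rim plane (z=44).

```bash
python3 - <<'E'
from h import *
im,T=snap('wrist','lanes2'); s=st(); print(np.round(pose(s)[:3,3]-T[:3,3],2), np.round(T[:3,:3],3).tolist())
xs=np.arange(490,730,.5); ys=np.arange(-40,360,.5)
X,Y=np.meshgrid(xs,ys,indexing='ij'); uv=proj('wrist',np.c_[X.ravel(),Y.ravel(),np.full(X.size,44.)],T).astype(np.float32)
o=cv2.remap(im,uv[:,0].reshape(X.shape),uv[:,1].reshape(X.shape),cv2.INTER_CUBIC)
cv2.imwrite('pics/ortho44.png',cv2.convertScaleAbs(o,alpha=1.5,beta=20))
E
```

```text
t 1.92 p [693.  160.8 317.9] gap 85.0 F [-0.4  0.2 -0.3] j [  7.  24.  72.  -0.  84. -83.]
[-2.19  1.85 -0.31] [[0.002, 0.004, 1.0], [-0.003, 1.0, -0.004], [-1.0, -0.003, 0.002]]
```

View pics/ortho44.png

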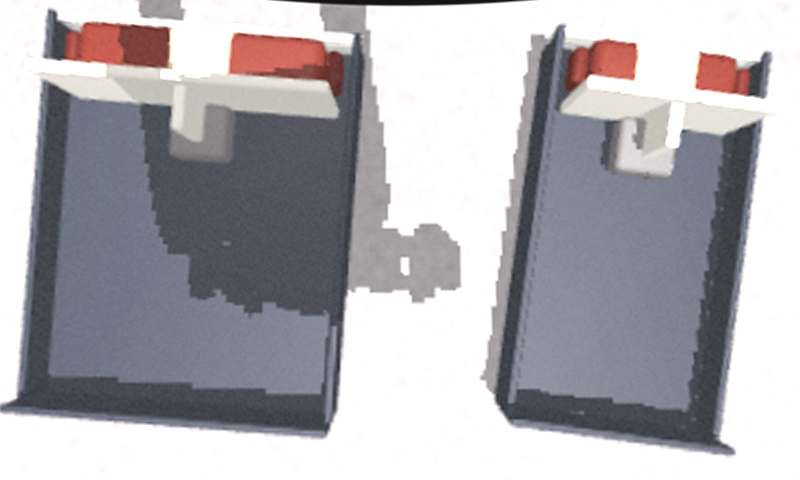

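The rectified view shows both lanes: the long lane at left with rims from (52,12) to (24,395) and (360,38) to (331,430), and the short lane at right, yawed about -8°. I'll take a settled picture and fit the lines by code.

```bash
python3 - <<'E'
from h import *
for i in range(3): im,T=snap('wrist','lanes3'); print(np.round(T[:3,3],1))
k=4
lsd=cv2.createLineSegmentDetector()
def segs(z,x0,x1,y0,y1,minl):
    xs=np.arange(x0,x1,.5); ys=np.arange(y0,y1,.5)
    X,Y=np.meshgrid(xs,ys,indexing='ij'); uv=proj('wrist',np.c_[X.ravel(),Y.ravel(),np.full(X.size,float(z))],T).astype(np.float32)
    o=cv2.remap(im,uv[:,0].reshape(X.shape),uv[:,1].reshape(X.shape),cv2.INTER_CUBIC)
    L=lsd.detect(cv2.cvtColor(o,cv2.COLOR_BGR2GRAY))[0][:,0]
    for a in sorted(L.tolist(),key=lambda a:a[0]):
        p=np.array([x0+a[1]/2,y0+a[0]/2]);q=np.array([x0+a[3]/2,y0+a[2]/2]);d=q-p;l=np.hypot(*d)
        if l>minl:
            d=d*np.sign(d[np.argmax(abs(d))]); print(z,np.round(p),np.round(q),'len',round(l),'ang',round(np.degrees(np.arctan2(d[1],d[0])),1))
    return
print('long');segs(44,490,720,-40,145,60)
print('short');segs(44,490,720,195,360,50)
E
```

```text
[693.  160.8 317.9]
[691.3 162.7 318.1]
[690.3 164.  318.5]
long
44 [688. -31.] [529. -18.] len 160 ang -4.5
44 [499. -10.] [504.  55.] len 65 ang 86.3
44 [538.  -5.] [677. -16.] len 139 ang -4.5
44 [525.  44.] [519. -27.] len 71 ang 85.8
44 [500.  55.] [496. -10.] len 65 ang 85.6
44 [708. 122.] [696. -40.] len 162 ang 85.7
44 [507. 135.] [501.  57.] len 78 ang 85.6
44 [519. 143.] [698. 128.] len 179 ang -4.6
short
44 [643. 214.] [515. 231.] len 129 ang -7.7
44 [506. 239.] [691. 214.] len 187 ang -7.7
44 [534. 255.] [546. 347.] len 93 ang 82.5
44 [717. 327.] [701. 214.] len 114 ang 82.1
44 [516. 340.] [503. 244.] len 97 ang 82.3
44 [548. 341.] [709. 318.] len 162 ang -7.8
```

Line fits (u along the lane, v across it, in mm):

| Lane | Yaw | Lip inner face | Centreline |
|---|---|---|---|
| Long | -4.5° | u≈497 | v≈102.3 |
| Short | -7.7° | u≈467.5 | v≈357.6 |

Outer widths of about 160 and 106 agree with the given 158 and 108. Next, the rack.

{"api": "servo_tool", "payload": {"commands": [[[0, -0.029, -0.0107], [0, 0, 0], 1], [[0, -0.029, -0.0107], [0, 0, 0], 1], [[0, -0.029, -0.0107], [0, 0, 0], 1], [[0, -0.029, -0.0107], [0, 0, 0], 1], [[0, -0.029, -0.0107], [0, 0, 0], 1]]}}

```text
t: 2.48
position: [634.8, 20.5, 320.3]
eef_rot: [34.4, 90.0, 34.5]
ft_force: [0.6, -0.8, -0.5]
finger_gap: 85.5
```

{"api": "servo_tool", "payload": {"commands": [[[0, -0.029, -0.0107], [0, 0, 0], 1], [[0, -0.029, -0.0107], [0, 0, 0], 1], [[0, -0.029, -0.0107], [0, 0, 0], 1], [[0, -0.029, -0.0107], [0, 0, 0], 1], [[0, -0.029, -0.0107], [0, 0, 0], 1]]}}

```text
t: 2.9
position: [581.6, -124.5, 320.4]
eef_rot: [6.4, 90.0, 6.5]
ft_force: [1.0, -0.4, -0.4]
finger_gap: 85.4
```

{"api": "servo_tool", "payload": {"commands": [[[0, -0.029, -0.0107], [0, 0, 0], 1], [[0, -0.029, -0.0107], [0, 0, 0], 1], [[0, -0.029, -0.0107], [0, 0, 0], 1], [[0, -0.029, -0.0107], [0, 0, 0], 1], [[0, -0.029, -0.0107], [0, 0, 0], 1]]}}

```text
t: 3.32
position: [528.4, -269.5, 320.4]
eef_rot: [-7.4, 90.0, -7.3]
ft_force: [0.2, 1.0, -0.4]
finger_gap: 85.4
```

{"api": "servo_tool", "payload": {"commands": [[[0, 0, 0], [0, 0, 0], 1], [[0, 0, 0], [0, 0, 0], 1], [[0, 0, 0], [0, 0, 0], 1], [[0, 0, 0], [0, 0, 0], 1], [[0, 0, 0], [0, 0, 0], 1]]}}

```text
t: 3.73
position: [529.7, -268.4, 320.1]
eef_rot: [35.0, 90.0, 35.1]
ft_force: [-0.3, 0.1, -0.5]
finger_gap: 85.3
```

```bash
python3 - <<'E'
from h import *
im,T=snap('wrist','rack'); s=st(); print(np.round(T,3).tolist())
# sticks by dark red mask
h=cv2.cvtColor(im,cv2.COLOR_BGR2HSV)
m=cv2.inRange(h,(0,110,40),(8,255,160))|cv2.inRange(h,(172,110,40),(180,255,160)); m[260:]=0
n,l,stt,c=cv2.connectedComponentsWithStats(m)
for i in range(1,n):
    if stt[i,4]>80: print(stt[i].tolist(),np.round(c[i],1))
cv2.imwrite('pics/rackc.png',cv2.resize(im[0:250,200:560],None,fx=2.2,fy=2.2,interpolation=cv2.INTER_CUBIC))
E
```

```text
t 3.78 p [ 529.7 -268.6  320. ] gap 85.2 F [ 0.2 -0.5  0.1] j [ -34.    8.   91.    0.   81. -125.]
[[0.0, -0.001, 1.0, 529.735], [0.0, 1.0, 0.001, -268.381], [-1.0, 0.0, 0.0, 320.057], [0.0, 0.0, 0.0, 1.0]]
[269, 36, 27, 29, 396] [284.2  46.5]
[315, 65, 33, 32, 639] [332.4  78.8]
[239, 66, 35, 37, 873] [255.1  83.6]
[359, 96, 39, 42, 931] [380.5 115.4]
[282, 105, 41, 49, 1235] [300.7 128.5]
[327, 149, 47, 60, 1686] [349.  178.1]
[517, 157, 35, 25, 666] [534.3 169.3]
[563, 166, 22, 21, 357] [573.8 176.6]
[621, 172, 13, 19, 174] [627.2 181.5]
```

View pics/rackc.png

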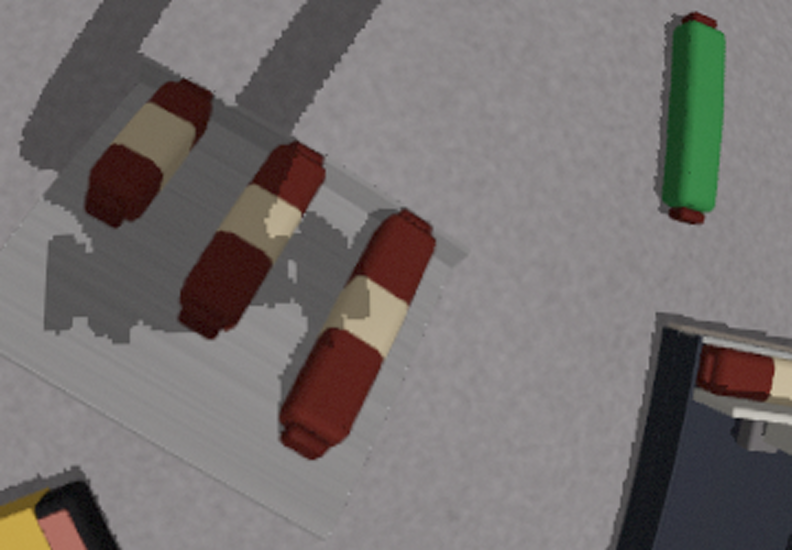

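The rack sticks in this crop are short (top left, band at (150,140)), medium (255,220) and long (370,315), with low ends at the top toward the robot. The gaps between them look about a stick wide, so the fingers may fit directly. I'll compute poses by casting onto heights.

```bash
cat > rack.py <<'E'
from h import *
im=cv2.imread('pics/rack.png'); T=np.load('pics/rack.npy')
h=cv2.cvtColor(im,cv2.COLOR_BGR2HSV)
red=cv2.inRange(h,(0,110,30),(8,255,170))|cv2.inRange(h,(172,110,30),(180,255,170))
cr=cv2.inRange(h,(12,40,90),(32,160,255))
m=red|cr; m[260:]=0; m[:,420:]=0; m[:,:230]=0
m=cv2.morphologyEx(m,cv2.MORPH_CLOSE,np.ones((3,3))); m=cv2.morphologyEx(m,cv2.MORPH_OPEN,np.ones((3,3)))
cs=[c for c in cv2.findContours(m,0,cv2.CHAIN_APPROX_NONE)[0] if cv2.contourArea(c)>600]
cs.sort(key=lambda c:c[:,0,0].mean()); S=np.sin(.55)
for nm,L,c in zip(('short','medium','long'),(90,115,140),cs):
    p=c[:,0].astype(float); k=L/2*S+17.6+11.9
    # axis endpoints along silhouette, at stick mid height
    d=cv2.fitLine(c,cv2.DIST_L2,0,.01,.01).ravel(); s=(p-d[2:])@d[:2]; lo,hi=(p[s<=s.min()+2].mean(0),p[s>=s.max()-2].mean(0))
    if lo[1]>hi[1]: lo,hi=hi,lo
    q=onz('wrist',[lo],29.5,T)[0]; r=onz('wrist',[hi],29.5+L*S,T)[0]
    B=cv2.boxPoints(cv2.minAreaRect(c)); C=onz('wrist',[B.mean(0)],k,T)[0]
    v=r-q; print(nm,'lo',np.round(q,1),'hi',np.round(r,1),'len',round(np.linalg.norm(v),1),'yaw',round(np.degrees(np.arctan2(v[1],v[0])),1),'centre',np.round(C,1),'mid',np.round((q+r)/2,1),'area',cv2.contourArea(c))
E
python3 rack.py
```

```text
short lo [ 372.2 -304.5   29.5] hi [ 441.2 -348.9   76.5] len 94.6 yaw -32.8 centre [ 408.5 -329.    53. ] mid [ 406.7 -326.7   53. ] area 1956.5
medium lo [ 405.6 -248.7   29.5] hi [ 493.8 -302.    89.6] len 119.3 yaw -31.2 centre [ 453.3 -278.3   59.6] mid [ 449.7 -275.3   59.6] area 2540.5
long lo [ 439.9 -192.3   29.5] hi [ 545.9 -256.7  102.7] len 144.0 yaw -31.3 centre [ 499.2 -226.8   66.1] mid [ 492.9 -224.5   66.1] area 3308.5
```

Pitch is about 65 mm, which leaves 35 mm gaps, so the fingers fit beside the sticks at about 50 mm opening. The rack yaw is -31.3°, and the line through the low ends gives -31.1°. Measured lengths run 4 mm over the true ones for all three sticks, so the height is right. I'll pick the long stick first.

```bash
cat >> h.py <<'E'
N=np.array([-.4466,.2715,.8525]); RG=tool(-31.3,31.5)
MID={'long':np.array([493.,-225,66.1]),'short':np.array([406.9,-327,53.])}
LANE={'long':(-4.5,497.,102.3),'short':(-7.7,467.5,357.6)}
def lane(nm,x,y,z):
    "lane coords (from lip foot, mid width, above floor) -> world"
    a,u,v=LANE[nm]; c,s=np.cos(np.radians(a)),np.sin(np.radians(a)); u=u+x; v=v+y; return np.array([u*c-v*s,u*s+v*c,20+z])
def inlane(nm,P):
    a,u,v=LANE[nm]; c,s=np.cos(np.radians(a)),np.sin(np.radians(a)); return np.array([P[0]*c+P[1]*s-u,-P[0]*s+P[1]*c-v,P[2]-20])
E
python3 - <<'E'
from h import *
D=go(RG,MID['long']+79*N); D2=go(RG,MID['long']+9*N,T=D); print(np.round(D[:3,3]))
for n in ('long','short'): print(lane(n,0,0,0), lane(n,45,0,0))
E
```

```text
min rows 7 n 10 row [0.0108, 0.0062, -0.0146] [0.0533, -0.0536, -0.0151]
min rows 2 n 5 row [0.014, 0.0, 0.0] [0.0, 0.0, 0.0]
[ 434. -189.  179.]
[503.49428036  62.99047266  20.        ] [548.35556038  59.45981336  20.        ]
[511.19810577 291.73705053  20.        ] [555.79234976 285.70767219  20.        ]
```

{"api": "servo_tool", "payload": {"commands": [[[0.0108, 0.0062, -0.0146], [0.0533, -0.0536, -0.0151], 0.6], [[0.0108, 0.0062, -0.0146], [0.0533, -0.0536, -0.0151], 0.6], [[0.0108, 0.0062, -0.0146], [0.0533, -0.0536, -0.0151], 0.6], [[0.0108, 0.0062, -0.0146], [0.0533, -0.0536, -0.0151], 0.6], [[0.0108, 0.0062, -0.0146], [0.0533, -0.0536, -0.0151], 0.6]], "squeeze": 50}}

```text
t: 4.2
position: [466.2, -232.9, 257.5]
eef_rot: [-8.0, 73.9, -23.5]
ft_force: [-0.4, 0.3, -0.0]
finger_gap: 51.2
```

{"api": "servo_tool", "payload": {"commands": [[[0.0108, 0.0062, -0.0146], [0.0533, -0.0536, -0.0151], 0.6], [[0.0108, 0.0062, -0.0146], [0.0533, -0.0536, -0.0151], 0.6], [[0.0108, 0.0062, -0.0146], [0.0533, -0.0536, -0.0151], 0.6], [[0.0108, 0.0062, -0.0146], [0.0533, -0.0536, -0.0151], 0.6], [[0.0108, 0.0062, -0.0146], [0.0533, -0.0536, -0.0151], 0.6]]}}

```text
t: 4.62
position: [433.3, -189.1, 179.4]
eef_rot: [0.1, 58.3, -31.4]
ft_force: [-0.1, 0.0, 0.5]
finger_gap: 51.3
```

{"api": "servo_tool", "payload": {"commands": [[[0, 0, 0], [0, 0, 0], 0.6], [[0, 0, 0], [0, 0, 0], 0.6], [[0, 0, 0], [0, 0, 0], 0.6], [[0, 0, 0], [0, 0, 0], 0.6], [[0, 0, 0], [0, 0, 0], 0.6]]}}

```text
t: 5.03
position: [435.0, -191.3, 181.9]
eef_rot: [-0.1, 58.3, -31.5]
ft_force: [-0.4, 0.0, 0.6]
finger_gap: 51.3
```

```bash
python3 - <<'E'
from h import *
im,T=snap('wrist','pre1'); st()
go(RG,MID['long']+9*N)
cv2.imwrite('pics/pre1c.png',im)
E
```

```text
t 5.08 p [ 434.7 -191.1  181.4] gap 51.2 F [-0.2 -0.1 -0.6] j [-34. -19. 136.   3.  31. -94.]
min rows 2 n 5 row [0.0141, 0.0003, -0.0006] [-0.0002, 0.0005, 0.0003]
```

View pics/pre1c.png

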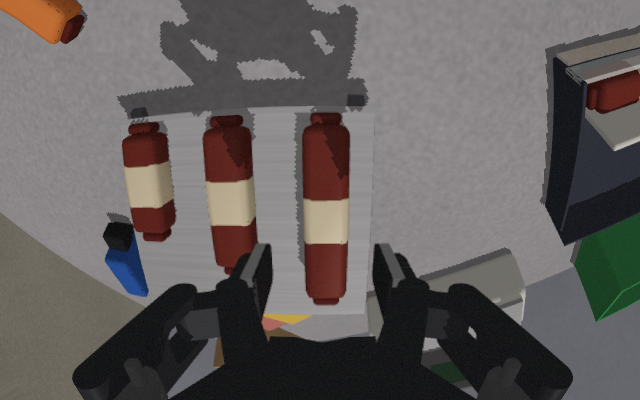

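The long stick sits at column 326, centred between the fingers (265 to 385) and parallel to them. I'll check the band centre against the plan, then descend.

```bash
python3 - <<'E'
from h import *
T=np.load('pics/pre1.npy'); im=cv2.imread('pics/pre1.png'); h=cv2.cvtColor(im,cv2.COLOR_BGR2HSV)
m=cv2.inRange(h,(12,40,90),(32,160,255))
n,l,s,c=cv2.connectedComponentsWithStats(m[:300])
for i in range(1,n):
    if s[i,4]>800:
        o,d=ray('wrist',[c[i]],T); 
        P0=MID['long']+14*N; t=((P0-o)@N)/(d[0]@N); P=o+t*d[0]-14*N
        print(np.round(c[i]),np.round(P,1))
E
```

```text
[149. 185.] [ 411.5 -320.2   53.7]
[231. 203.] [ 452.8 -273.    60.3]
[325. 221.] [ 494.2 -225.6   66.9]
```

{"api": "servo_tool", "payload": {"commands": [[[0.0141, 0.0003, -0.0004], [0, 0, 0], 0.6], [[0.0141, 0.0003, -0.0004], [0, 0, 0], 0.6], [[0.0141, 0.0003, -0.0004], [0, 0, 0], 0.6], [[0.0141, 0.0003, -0.0004], [0, 0, 0], 0.6], [[0.0141, 0.0003, -0.0004], [0, 0, 0], 0.6]]}}

```text
t: 5.5
position: [465.2, -208.1, 118.7]
eef_rot: [-0.1, 58.4, -31.5]
ft_force: [0.1, -0.5, 0.3]
finger_gap: 51.1
```

{"api": "servo_tool", "payload": {"commands": [[[0, 0, 0], [0, 0, 0], 0.6], [[0, 0, 0], [0, 0, 0], 0.6], [[0, 0, 0], [0, 0, 0], 0], [[0, 0, 0], [0, 0, 0], 0], [[0, 0, 0], [0, 0, 0], 0]]}}

```text
t: 5.92
position: [464.5, -207.3, 119.7]
eef_rot: [-0.1, 58.4, -31.5]
ft_force: [-2.6, 1.2, 3.1]
finger_gap: 29.2
```

{"api": "servo_tool", "payload": {"commands": [[[0, 0, 0], [0, 0, 0], 0], [[0, 0, 0], [0, 0, 0], 0], [[0, 0, 0], [0, 0, 0], 0], [[-0.005, 0, 0], [0, 0, 0], 0], [[-0.01, 0, 0], [0, 0, 0], 0]]}}

```text
t: 6.33
position: [457.9, -203.3, 132.0]
eef_rot: [-0.1, 58.4, -31.5]
ft_force: [-1.2, -0.6, -0.3]
finger_gap: 29.0
```

```bash
python3 - <<'E'
from h import *
s=st(); print((pose(s)[:3,3]+54*pose(s)[:3,0]-MID['long'])@N)
E
```

```text
t 6.33 p [ 457.9 -203.3  132. ] gap 29.0 F [-1.2 -0.6 -0.3] j [-34.  -8. 134.   3.  22. -94.]
23.738001663301944
```

Gripped: the gap is 29 mm and the grasp point about 23 mm above the underside. Next I lift and swing to above the long lane lip.

```bash
python3 - <<'E'
from h import *
T=pose(); T[:3,3]+=60*N
R=tool(-94.5); D=go(R,lane('long',-12,1,125),T=T); print(np.round(D[:3,3]))
go(R,lane('long',-12,1,58),T=D)
# path check
E=np.linalg.inv(T)@D
for f in (.2,.4,.6,.8): print(np.round((T@expm(np.real(logm(E))*f))[:3,3]))
E
```

```text
min rows 11 n 15 row [-0.0043, 0.0124, -0.0128] [0.0715, 0.033, -0.0202]
[492.  65. 199.]
min rows 2 n 5 row [0.0134, -0.0, -0.0] [-0.0, 0.0, 0.0]
[ 420. -134.  176.]
[421. -79. 175.]
[434. -25. 179.]
[458.  23. 187.]
```

{"api": "servo_tool", "payload": {"commands": [[[-0.012, 0, 0], [0, 0, 0], 0], [[-0.012, 0, 0], [0, 0, 0], 0], [[-0.012, 0, 0], [0, 0, 0], 0], [[-0.012, 0, 0], [0, 0, 0], 0], [[-0.012, 0, 0], [0, 0, 0], 0]]}}

```text
t: 6.75
position: [430.1, -186.1, 182.9]
eef_rot: [-0.1, 58.5, -31.4]
ft_force: [0.5, -0.0, -2.0]
finger_gap: 29.5
```

{"api": "servo_tool", "payload": {"commands": [[[-0.0043, 0.0124, -0.0128], [0.0715, 0.033, -0.0202], 0], [[-0.0043, 0.0124, -0.0128], [0.0715, 0.033, -0.0202], 0], [[-0.0043, 0.0124, -0.0128], [0.0715, 0.033, -0.0202], 0], [[-0.0043, 0.0124, -0.0128], [0.0715, 0.033, -0.0202], 0], [[-0.0043, 0.0124, -0.0128], [0.0715, 0.033, -0.0202], 0]]}}

```text
t: 7.17
position: [418.5, -96.2, 174.0]
eef_rot: [10.7, 68.4, -42.5]
ft_force: [0.3, 0.3, -0.7]
finger_gap: 29.1
```

{"api": "servo_tool", "payload": {"commands": [[[-0.0043, 0.0124, -0.0128], [0.0715, 0.033, -0.0202], 0], [[-0.0043, 0.0124, -0.0128], [0.0715, 0.033, -0.0202], 0], [[-0.0043, 0.0124, -0.0128], [0.0715, 0.033, -0.0202], 0], [[-0.0043, 0.0124, -0.0128], [0.0715, 0.033, -0.0202], 0], [[-0.0043, 0.0124, -0.0128], [0.0715, 0.033, -0.0202], 0]]}}

```text
t: 7.58
position: [439.6, -7.4, 180.7]
eef_rot: [21.0, 79.1, -53.0]
ft_force: [0.2, -1.0, -1.3]
finger_gap: 29.4
```

{"api": "servo_tool", "payload": {"commands": [[[-0.0043, 0.0124, -0.0128], [0.0715, 0.033, -0.0202], 0], [[-0.0043, 0.0124, -0.0128], [0.0715, 0.033, -0.0202], 0], [[-0.0043, 0.0124, -0.0128], [0.0715, 0.033, -0.0202], 0], [[-0.0043, 0.0124, -0.0128], [0.0715, 0.033, -0.0202], 0], [[-0.0043, 0.0124, -0.0128], [0.0715, 0.033, -0.0202], 0]]}}

```text
t: 8.0
position: [491.1, 65.8, 198.4]
eef_rot: [-126.6, 89.8, 138.9]
ft_force: [0.5, -0.6, -0.5]
finger_gap: 29.3
```

{"api": "servo_tool", "payload": {"commands": [[[0, 0, 0], [0, 0, 0], 0], [[0, 0, 0], [0, 0, 0], 0], [[0, 0, 0], [0, 0, 0], 0], [[0, 0, 0], [0, 0, 0], 0], [[0, 0, 0], [0, 0, 0], 0]]}}

```text
t: 8.42
position: [490.3, 64.4, 197.7]
eef_rot: [-85.5, 89.9, -179.8]
ft_force: [-0.2, -0.4, -0.8]
finger_gap: 28.8
```

```bash
python3 - <<'E'
from h import *
im,T=snap('wrist','over1'); st(); print(inlane('long',T[:3,3]+54*T[:3,0]))
im2,_=snap('scene','over1s')
o=np.vstack([cv2.resize(im[40:400],(560,315)),cv2.resize(im2[160:280,300:520],None,fx=2.545,fy=2.36,interpolation=cv2.INTER_CUBIC)[:285,:560]]); cv2.imwrite('pics/over1c.png',o)
D=go(tool(-94.5),lane('long',-12,1,58),T=T)
E
```

```text
t 8.47 p [490.5  64.4 197.8] gap 29.5 F [-0.9  0.4 -1.6] j [ -2.   1. 112.   0.  67.   3.]
[-13.32991454   0.36051101 123.73166177]
min rows 2 n 5 row [0.0131, 0.0003, -0.0001] [0.0005, 0.0, 0.0003]
```

View pics/over1c.png

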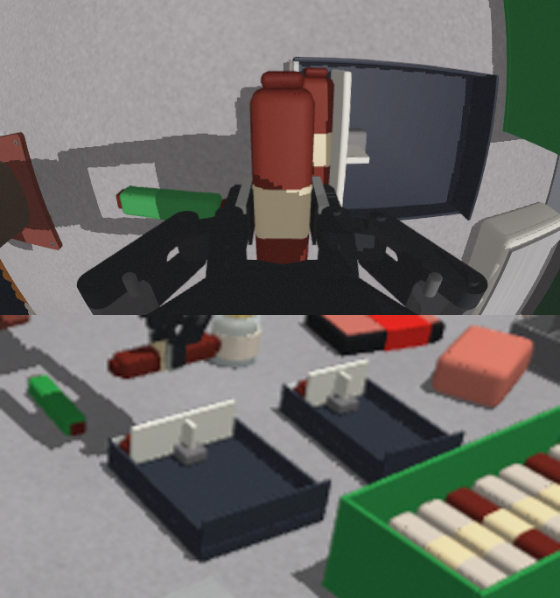

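The stick is held level at its band over the lip, with the paddle just to its right (lane +x = tool +y). I lower to just above the old stick and then push the paddle back.

{"api": "servo_tool", "payload": {"commands": [[[0.0131, 0.0003, 0], [0, 0, 0], 0], [[0.0131, 0.0003, 0], [0, 0, 0], 0], [[0.0131, 0.0003, 0], [0, 0, 0], 0], [[0.0131, 0, 0], [0, 0, 0], 0], [[0.0131, 0, 0], [0, 0, 0], 0]]}}

```text
t: 8.93
position: [491.8, 64.5, 132.0]
eef_rot: [-104.5, 90.0, 161.1]
ft_force: [0.2, 0.6, -1.2]
finger_gap: 29.2
```

{"api": "servo_tool", "payload": {"commands": [[[0, 0, 0], [0, 0, 0], 0], [[0, 0, 0], [0, 0, 0], 0], [[0, 0.004, 0], [0, 0, 0], 0], [[0, 0.008, 0], [0, 0, 0], 0], [[0, 0.008, 0], [0, 0, 0], 0]]}}

```text
t: 9.35
position: [512.5, 63.1, 133.4]
eef_rot: [-104.8, 89.9, 160.9]
ft_force: [-5.1, 0.2, 2.0]
finger_gap: 28.9
```

```bash
python3 - <<'E'
from h import *
s=st(); T=pose(s); print(inlane('long',T[:3,3]+54*T[:3,0]), np.round(T[:3,:3],3).tolist())
E
```

```text
t 9.35 p [512.5  63.1 133.4] gap 28.9 F [-5.1  0.2  2. ] j [ -2.   9. 111.   0.  60.   3.]
[ 8.87950798  0.84747606 59.36750248] [[-0.001, 0.997, -0.076], [0.0, -0.076, -0.997], [-1.0, -0.001, -0.0]]
```

Fx of -5 N shows contact with the paddle. I keep pushing to x≈72.

{"api": "servo_tool", "payload": {"commands": [[[0, 0.008, 0], [0, 0, 0], 0], [[0, 0.008, 0], [0, 0, 0], 0], [[0, 0.008, 0], [0, 0, 0], 0], [[0, 0.008, 0], [0, 0, 0], 0], [[0, 0.008, 0], [0, 0, 0], 0]]}}

```text
t: 9.77
position: [552.5, 60.0, 132.9]
eef_rot: [-95.9, 89.9, 169.7]
ft_force: [-6.1, 0.7, 3.0]
finger_gap: 28.7
```

{"api": "servo_tool", "payload": {"commands": [[[0, 0.008, 0], [0, 0, 0], 0], [[0, 0.008, 0], [0, 0, 0], 0], [[0, 0.007, 0], [0, 0, 0], 0], [[0, 0, 0], [0, 0, 0], 0], [[0, 0, 0], [0, 0, 0], 0]]}}

```text
t: 10.18
position: [575.3, 58.2, 132.6]
eef_rot: [-103.9, 89.9, 161.7]
ft_force: [-2.9, 0.2, 0.1]
finger_gap: 29.0
```

```bash
python3 - <<'E'
from h import *
im,T=snap('wrist','push1'); s=st(); T=pose(s); print(inlane('long',T[:3,3]+54*T[:3,0]))
im2,_=snap('scene','push1s')
o=np.vstack([cv2.resize(im[40:400],(560,315)),cv2.resize(im2[160:280,300:520],None,fx=2.545,fy=2.36,interpolation=cv2.INTER_CUBIC)[:285,:560]]); cv2.imwrite('pics/push1c.png',o)
E
```

```text
t 10.23 p [575.   58.2 132.5] gap 29.0 F [-3.6  0.4  1.4] j [ -2.  17. 102.   0.  61.   2.]
[71.56926128  0.87607504 58.52698624]
```

View pics/push1c.png

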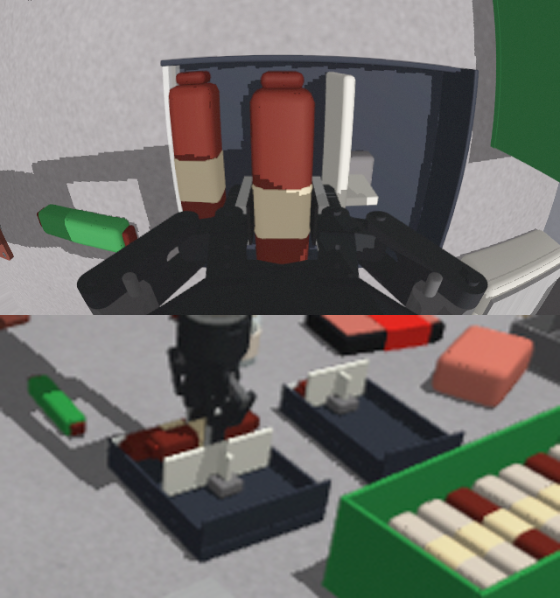

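The paddle is pushed back and upright, and the old stick is still at the lip. I lower the new stick.

{"api": "servo_tool", "payload": {"commands": [[[0.006, 0, 0], [0, 0, 0], 0], [[0.008, 0, 0], [0, 0, 0], 0], [[0.008, 0, 0], [0, 0, 0], 0], [[0.006, 0, 0], [0, 0, 0], 0], [[0.004, 0, 0], [0, 0, 0], 0]]}}

```text
t: 10.7
position: [584.0, 57.8, 109.9]
eef_rot: [91.9, 88.8, -2.5]
ft_force: [-5.2, -1.7, 58.1]
finger_gap: 29.3
```

{"api": "servo_tool", "payload": {"commands": [[[0.001, 0, 0], [0, 0, 0], 0], [[0.001, 0, 0], [0, 0, 0], 0], [[0, 0, 0], [0, 0, 0], 0], [[0, 0, 0], [0, 0, 0], 0], [[0, 0, 0], [0, 0, 0], 0]]}}

```text
t: 11.12
position: [585.4, 57.6, 110.0]
eef_rot: [92.0, 88.5, -2.4]
ft_force: [-3.2, -0.7, 47.3]
finger_gap: 28.8
```

```bash
python3 - <<'E'
from h import *
s=st(); T=pose(s); print(inlane('long',T[:3,3]+54*T[:3,0]))
E
```

```text
t 11.12 p [585.4  57.6 110. ] gap 28.8 F [-3.2 -0.7 47.3] j [ -2.  19. 102.  -0.  57.   2.]
[83.47021795  1.12486021 35.96820698]
```

There is 47 N upward at a grasp height of 36 mm, 13 mm too early, so something is blocking, possibly the finger linkage on the paddle's top edge. I back up and look.

{"api": "servo_tool", "payload": {"commands": [[[-0.008, 0, 0], [0, 0, 0], 0], [[-0.002, 0, 0], [0, 0, 0], 0], [[0, 0, 0], [0, 0, 0], 0], [[0, 0, 0], [0, 0, 0], 0], [[0, 0, 0], [0, 0, 0], 0]]}}

```text
t: 11.53
position: [577.8, 58.1, 111.7]
eef_rot: [93.9, 89.6, -0.5]
ft_force: [-3.7, -0.5, 19.4]
finger_gap: 29.1
```

```bash
python3 - <<'E'
from h import *
im,T=snap('wrist','blk'); s=st(); T=pose(s); print(inlane('long',T[:3,3]+54*T[:3,0]),np.round(T[:3,0],3))
im2,_=snap('scene','blks')
o=np.vstack([cv2.resize(im[60:300,180:460],(560,480))[130:],cv2.resize(im2[170:240,330:460],None,fx=4.3,fy=3.57,interpolation=cv2.INTER_CUBIC)[:250,:560]]); cv2.imwrite('pics/blkc.png',o)
E
```

```text
t 11.58 p [577.9  58.2 111.7] gap 29.1 F [-3.8 -0.7 18.8] j [ -2.  19. 102.   0.  58.   2.]
[74.90000664  1.03775487 37.65756551] [ 0.007 -0.    -1.   ]Traceback (most recent call last):
  File "<stdin>", line 4, in <module>
    return _nx.concatenate(arrs, 0, dtype=dtype, casting=casting)
           ~~~~~~~~~~~~~~~^^^^^^^^^^^^^^^^^^^^^^^^^^^^^^^^^^^^^^^
ValueError: all the input array dimensions except for the concatenation axis must match exactly, but along dimension 1, the array at index 0 has size 560 and the array at index 1 has size 559
```

```bash
python3 - <<'E'
import cv2,numpy as np
im=cv2.imread('pics/blk.png'); im2=cv2.imread('pics/blks.png')
o=np.vstack([cv2.resize(im[125:300,180:460],(560,350)),cv2.resize(im2[175:235,330:460],(560,258),interpolation=cv2.INTER_CUBIC)[:250]]); cv2.imwrite('pics/blkc.png',o)
E
```

```text
(no output)
```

View pics/blkc.png

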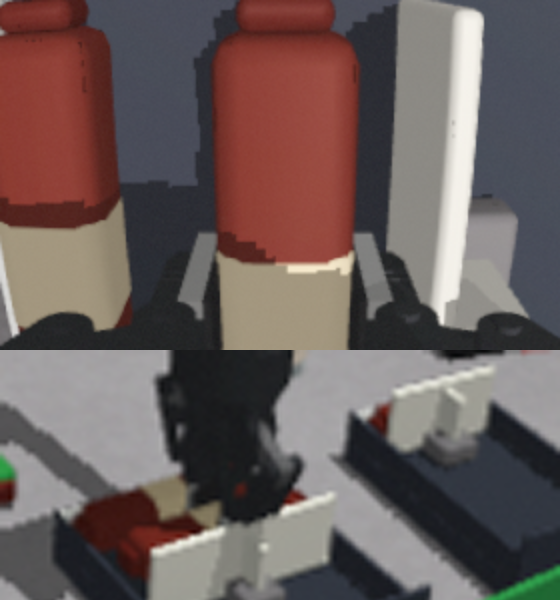

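The paddle is caught under the rear finger's sloping linkage, so the hand can't go below about 39 mm grasp height. The stick underside is then about 16 mm above the floor, already below the wall tops and between old stick and paddle. I'll unload, open slightly and let it drop flat into its slot.

{"api": "servo_tool", "payload": {"commands": [[[-0.005, 0, 0], [0, 0, 0], 0], [[-0.003, 0, 0], [0, 0, 0], 0], [[0, 0, 0], [0, 0, 0], 0], [[0, 0, 0], [0, 0, 0], 0], [[0, 0, 0], [0, 0, 0], 0]]}}

```text
t: 12.05
position: [573.9, 58.4, 115.3]
eef_rot: [-94.4, 89.8, 171.3]
ft_force: [-4.1, -0.3, -0.6]
finger_gap: 29.1
```

```bash
python3 - <<'E'
from h import *
s=st(); T=pose(s); print(inlane('long',T[:3,3]+54*T[:3,0]),np.round(T[:3,0],3))
E
```

```text
t 12.05 p [573.9  58.4 115.3] gap 29.1 F [-4.1 -0.3 -0.6] j [ -2.  18. 103.   0.  59.   2.]
[70.36391252  0.9273293  41.30640525] [-0.003  0.    -1.   ]
```

{"api": "servo_tool", "payload": {"commands": [[[0.001, 0.003, 0], [0, 0, 0], 0], [[0, 0, 0], [0, 0, 0], 0], [[0, 0, 0], [0, 0, 0], 0.47], [[0, 0, 0], [0, 0, 0], 0.47], [[0, 0, 0], [0, 0, 0], 0.47]]}}

```text
t: 12.47
position: [576.9, 58.1, 114.5]
eef_rot: [-94.1, 89.8, 171.5]
ft_force: [-4.5, 0.9, -3.9]
finger_gap: 40.0
```

{"api": "servo_tool", "payload": {"commands": [[[0, 0, 0], [0, 0, 0], 0.47], [[0, 0, 0], [0, 0, 0], 0.47], [[0, 0, 0], [0, 0, 0], 0.47], [[0, 0, 0], [0, 0, 0], 0.47], [[0, 0, 0], [0, 0, 0], 0.47]]}}

```text
t: 12.88
position: [577.7, 58.1, 115.5]
eef_rot: [-108.8, 89.9, 156.8]
ft_force: [-3.6, 0.8, -2.3]
finger_gap: 40.2
```

```bash
python3 - <<'E'
from h import *
im,T=snap('wrist','drop'); s=st(); T=pose(s); print(inlane('long',T[:3,3]+54*T[:3,0]),np.round(T[:3,0],3))
im2,_=snap('scene','drops')
o=np.vstack([cv2.resize(im[100:300,140:500],(560,311)),cv2.resize(im2[175:240,330:460],(560,280),interpolation=cv2.INTER_CUBIC)]); cv2.imwrite('pics/dropc.png',o)
E
```

```text
t 12.93 p [577.7  58.1 115.5] gap 39.7 F [-4.1  0.4 -3.4] j [ -2.  19. 102.   0.  59.   2.]
[74.33746956  0.9266933  41.46974567] [-0.001  0.    -1.   ]
```

View pics/dropc.png

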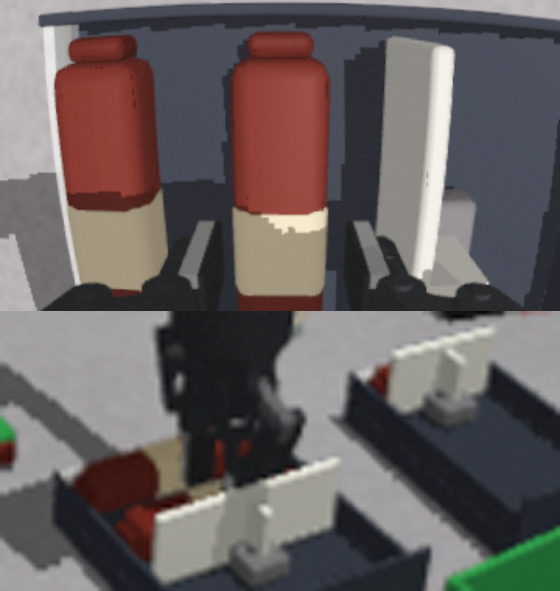

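The stick lies flat and parallel between the old stick and the paddle. I lift straight up so the paddle closes.

{"api": "servo_tool", "payload": {"commands": [[[-0.015, 0, 0], [0, 0, 0], 0.47], [[-0.03, 0, 0], [0, 0, 0], 0.47], [[-0.035, 0, 0], [0, 0, 0], 0.47], [[-0.035, 0, 0], [0, 0, 0], 0.47], [[-0.03, 0, 0], [0, 0, 0], 0.47]]}}

```text
t: 13.4
position: [579.8, 57.9, 264.8]
eef_rot: [95.2, 89.6, 0.8]
ft_force: [0.5, 0.2, -0.8]
finger_gap: 40.3
```

```bash
python3 - <<'E'
from h import *
st(); n=(MID['short'])
D=go(RG,np.array([409.,-324,53])+100*N); print(np.round(D[:3,3]))
T=pose(); E=np.linalg.inv(T)@D
for f in (.25,.5,.75): print(np.round((T@expm(np.real(logm(E))*f))[:3,3]))
E
```

```text
t 13.4 p [579.8  57.9 264.8] gap 40.3 F [ 0.5  0.2 -0.8] j [-2.  8. 97.  0. 75.  2.]
min rows 12 n 15 row [0.0076, -0.0258, 0.0132] [-0.0716, -0.0326, 0.0198]
[ 340. -282.  184.]
[485.   5. 236.]
[410. -74. 210.]
[ 361. -172.  191.]
```

```bash
python3 - <<'E'
from h import *
D=go(RG,np.array([409.,-324,53])+9*N+np.array([0,0,80]),n=15); print(np.round(D[:3,3]))
T=pose(); E=np.linalg.inv(T)@D
for f in (.25,.5,.75): print(np.round((T@expm(np.real(logm(E))*f))[:3,3]))
E
```

```text
min rows 12 n 15 row [0.0083, -0.024, 0.0159] [-0.0716, -0.0326, 0.0198]
[ 381. -307.  187.]
[493.  -5. 234.]
[427. -92. 208.]
[ 389. -196.  191.]
```

{"api": "servo_tool", "payload": {"commands": [[[0.0083, -0.024, 0.0159], [-0.0716, -0.0326, 0.0198], 0.6], [[0.0083, -0.024, 0.0159], [-0.0716, -0.0326, 0.0198], 0.6], [[0.0083, -0.024, 0.0159], [-0.0716, -0.0326, 0.0198], 0.6], [[0.0083, -0.024, 0.0159], [-0.0716, -0.0326, 0.0198], 0.6], [[0.0083, -0.024, 0.0159], [-0.0716, -0.0326, 0.0198], 0.6]]}}

```text
t: 13.82
position: [466.4, -32.1, 222.4]
eef_rot: [21.8, 78.8, -51.7]
ft_force: [0.4, -0.4, 0.4]
finger_gap: 51.1
```

{"api": "servo_tool", "payload": {"commands": [[[0.0083, -0.024, 0.0159], [-0.0716, -0.0326, 0.0198], 0.6], [[0.0083, -0.024, 0.0159], [-0.0716, -0.0326, 0.0198], 0.6], [[0.0083, -0.024, 0.0159], [-0.0716, -0.0326, 0.0198], 0.6], [[0.0083, -0.024, 0.0159], [-0.0716, -0.0326, 0.0198], 0.6], [[0.0083, -0.024, 0.0159], [-0.0716, -0.0326, 0.0198], 0.6]]}}

```text
t: 14.23
position: [396.7, -161.3, 193.9]
eef_rot: [10.4, 68.2, -42.2]
ft_force: [0.4, -0.2, -0.9]
finger_gap: 51.3
```

{"api": "servo_tool", "payload": {"commands": [[[0.0083, -0.024, 0.0159], [-0.0716, -0.0326, 0.0198], 0.6], [[0.0083, -0.024, 0.0159], [-0.0716, -0.0326, 0.0198], 0.6], [[0.0083, -0.024, 0.0159], [-0.0716, -0.0326, 0.0198], 0.6], [[0.0083, -0.024, 0.0159], [-0.0716, -0.0326, 0.0198], 0.6], [[0.0083, -0.024, 0.0159], [-0.0716, -0.0326, 0.0198], 0.6]]}}

```text
t: 14.65
position: [379.7, -283.3, 184.9]
eef_rot: [1.7, 60.3, -33.1]
ft_force: [-0.2, -0.1, 0.3]
finger_gap: 51.4
```

{"api": "servo_tool", "payload": {"commands": [[[0, 0, 0], [0, 0, 0], 0.6], [[0, 0, 0], [0, 0, 0], 0.6], [[0, 0, 0], [0, 0, 0], 0.6], [[0, 0, 0], [0, 0, 0], 0.6], [[0, 0, 0], [0, 0, 0], 0.6]]}}

```text
t: 15.07
position: [379.8, -279.7, 182.9]
eef_rot: [2.1, 60.7, -32.8]
ft_force: [-0.2, 0.0, 0.1]
finger_gap: 51.2
```

```bash
cat > bands.py <<'E'
from h import *
def bands(im,T,ref,nn=N,h0=14):
    h=cv2.cvtColor(im,cv2.COLOR_BGR2HSV); m=cv2.inRange(h,(12,40,90),(32,160,255))
    n,l,s,c=cv2.connectedComponentsWithStats(m[:300])
    for i in range(1,n):
        if s[i,4]>500:
            o,d=ray('wrist',[c[i]],T); t=((ref+h0*nn-o)@nn)/(d[0]@nn); print(np.round(c[i]),s[i].tolist(),np.round(o+t*d[0]-h0*nn,1))
E
python3 - <<'E'
from bands import *
im,T=snap('wrist','pre2'); st(); print(np.round(T[:3,3]+54*T[:3,0],1),np.round(T[:3,:3]-RG,3).tolist()); bands(im,T,MID['short'])
h=cv2.cvtColor(im,cv2.COLOR_BGR2HSV); m=cv2.inRange(h,(0,110,30),(8,255,170))|cv2.inRange(h,(172,110,30),(180,255,170))
n,l,s,c=cv2.connectedComponentsWithStats(m[:330])
for i in range(1,n):
    if s[i,4]>200: print('red',s[i].tolist(),np.round(c[i]))
E
```

```text
t 15.12 p [ 379.8 -279.6  182.8] gap 51.3 F [-0.1  0.2  0.4] j [ -51.  -19.  135.   15.   36. -116.]
[ 402.1 -294.   135.8] [[-0.035, 0.048, -0.016], [0.006, -0.032, -0.06], [-0.019, 0.018, -0.033]]
[285. 193.] [260, 167, 50, 51, 2135] [ 408.7 -326.2   53.7]
[382. 207.] [359, 183, 47, 48, 2042] [ 450.3 -278.    60.1]
red [176, 0, 28, 29, 435] [189.  13.]
red [358, 119, 47, 67, 2777] [381. 154.]
red [258, 124, 48, 49, 1892] [281. 150.]
red [266, 213, 45, 41, 1389] [289. 233.]
red [361, 226, 44, 54, 1037] [380. 244.]
red [292, 323, 62, 7, 292] [319. 327.]
```

```bash
sed -i "s/'short':np.array(\[406.9,-327,53.\])/'short':np.array([408.5,-326.5,53.3])/" h.py; python3 - <<'E'
from h import *
D=go(RG,MID['short']+9*N+np.array([0,0,65]),n=5); D=go(RG,MID['short']+9*N,T=D,n=5)
E
```

```text
min rows 1 n 5 row [0.0035, -0.0049, 0.0019] [-0.0117, -0.0076, 0.0027]
min rows 2 n 5 row [0.0111, -0.0, -0.0068] [0.0, 0.0, 0.0]
```

{"api": "servo_tool", "payload": {"commands": [[[0.0035, -0.0049, 0.0019], [-0.0117, -0.0076, 0.0027], 0.6], [[0.0035, -0.0049, 0.0019], [-0.0117, -0.0076, 0.0027], 0.6], [[0.0035, -0.0049, 0.0019], [-0.0117, -0.0076, 0.0027], 0.6], [[0.0035, -0.0049, 0.0019], [-0.0117, -0.0076, 0.0027], 0.6], [[0.0035, -0.0049, 0.0019], [-0.0117, -0.0076, 0.0027], 0.6]]}}

```text
t: 15.53
position: [380.6, -309.7, 171.9]
eef_rot: [-0.0, 58.5, -31.3]
ft_force: [-0.4, 0.4, -0.5]
finger_gap: 51.1
```

{"api": "servo_tool", "payload": {"commands": [[[0, 0, 0], [0, 0, 0], 0.6], [[0, 0, 0], [0, 0, 0], 0.6], [[0, 0, 0], [0, 0, 0], 0.6], [[0, 0, 0], [0, 0, 0], 0.6], [[0, 0, 0], [0, 0, 0], 0.6]]}}

```text
t: 15.95
position: [380.3, -309.7, 172.0]
eef_rot: [0.0, 58.5, -31.4]
ft_force: [0.1, -0.0, 0.4]
finger_gap: 51.3
```

```bash
python3 - <<'E'
from bands import *
im,T=snap('wrist','pre3'); st(); bands(im,T,MID['short']); print(np.round(T[:3,3]+54*T[:3,0]-MID['short']-9*N,1))
go(RG,MID['short']+9*N,n=5)
E
```

```text
t 16.0 p [ 380.3 -309.8  172. ] gap 51.1 F [ 0.5  0.2 -0.4] j [ -55.  -15.  134.   22.   33. -129.]
[322. 179.] [296, 152, 52, 54, 2666] [ 408.2 -327.7   53.5]
[424. 199.] [398, 170, 55, 55, 2466] [ 449.1 -279.9   59.7]
[-0.1 -0.3 65. ]
min rows 2 n 5 row [0.0111, 0.0001, -0.0068] [-0.0002, -0.0, 0.0001]
```

{"api": "servo_tool", "payload": {"commands": [[[0.011, 0, -0.0068], [0, 0, 0], 0.6], [[0.011, 0, -0.0068], [0, 0, 0], 0.6], [[0.011, 0, -0.0068], [0, 0, 0], 0.6], [[0, 0, 0], [0, 0, 0], 0.6], [[0, 0, 0], [0, 0, 0], 0.6]]}}

```text
t: 16.42
position: [379.7, -309.4, 132.4]
eef_rot: [0.1, 58.6, -31.3]
ft_force: [-0.9, -0.9, -0.4]
finger_gap: 51.3
```

```bash
python3 - <<'E'
from h import *
st(); T=pose(); print(np.round(T[:3,3]+54*T[:3,0]-MID['short']-9*N,1))
go(RG,MID['short']+9*N,n=3)
E
```

```text
t 16.42 p [ 379.7 -309.4  132.4] gap 51.3 F [-0.9 -0.9 -0.4] j [ -55.  -10.  135.   27.   28. -134.]
[-0.8  0.1 25.3]
min rows 1 n 3 row [0.0073, 0.0001, -0.0042] [-0.0006, -0.0007, -0.0]
```

{"api": "servo_tool", "payload": {"commands": [[[0.0067, 0, -0.004], [0, 0, 0], 0.6], [[0.0067, 0, -0.004], [0, 0, 0], 0.6], [[0.0067, 0, -0.004], [0, 0, 0], 0.6], [[0, 0, 0], [0, 0, 0], 0.6], [[0, 0, 0], [0, 0, 0], 0.6]]}}

```text
t: 16.83
position: [380.0, -309.8, 109.1]
eef_rot: [0.1, 58.6, -31.3]
ft_force: [-0.6, -0.2, -0.6]
finger_gap: 51.2
```

{"api": "servo_tool", "payload": {"commands": [[[0, 0, 0], [0, 0, 0], 0.6], [[0, 0, 0], [0, 0, 0], 0], [[0, 0, 0], [0, 0, 0], 0], [[0, 0, 0], [0, 0, 0], 0], [[0, 0, 0], [0, 0, 0], 0]]}}

```text
t: 17.25
position: [380.3, -310.4, 110.4]
eef_rot: [-0.0, 58.5, -31.4]
ft_force: [-4.5, 2.2, 5.0]
finger_gap: 29.0
```

```bash
python3 - <<'E'
from h import *
st(); T=pose(); d=T[:3,3]+54*T[:3,0]-MID['short']; print(d@N, np.cross(N,[0,0,0])@d, (d-(d@N)*N)@RG[:,2],d@RG[:,1])
E
```

```text
t 17.25 p [ 380.3 -310.4  110.4] gap 29.0 F [-4.5  2.2  5. ] j [ -55.   -6.  135.   30.   24. -139.]
11.604784322403463 0.0 2.1996631968986406 -0.9058735219493717
```

{"api": "servo_tool", "payload": {"commands": [[[0, 0, 0], [0, 0, 0], 0], [[-0.01, 0, 0], [0, 0, 0], 0], [[-0.015, 0, 0.005], [0, 0, 0], 0], [[-0.02, 0, 0.01], [0, 0, 0], 0], [[-0.02, 0, 0.01], [0, 0, 0], 0]]}}

```text
t: 17.67
position: [368.8, -302.9, 178.3]
eef_rot: [0.1, 58.6, -31.4]
ft_force: [0.9, -0.2, 0.1]
finger_gap: 28.4
```

```bash
python3 - <<'E'
from h import *
st(); T0=pose(); T0[:3,3]+=[0,0,60]
D=go(tool(-97.7),lane('short',-14,0,125),T=T0,n=20); print(np.round(D[:3,3]))
E=np.linalg.inv(T0)@D
for f in (.2,.4,.6,.8): print(np.round((T0@expm(np.real(logm(E))*f))[:3,3]))
E
```

```text
t 17.67 p [ 368.8 -302.9  178.3] gap 28.4 F [ 0.9 -0.2  0.1] j [ -56.  -18.  136.   22.   35. -129.]
min rows 17 n 20 row [-0.0042, 0.0202, -0.0251] [0.0563, 0.0242, -0.0158]
[497. 294. 199.]
[ 340. -181.  206.]
[338. -53. 187.]
[364.  74. 181.]
[418. 192. 186.]
```

```bash
python3 - <<'E'
from h import *
D=go(tool(-65,10),(470,-80,200),n=15); 
D2=go(tool(-97.7),lane('short',-14,-2,125),T=D,n=20); print(np.round(D2[:3,3]))
for A,B in ((pose(),D),(D,D2)):
  E=np.linalg.inv(A)@B
  for f in (.2,.4,.6,.8,1): print(np.round((A@expm(np.real(logm(E))*f))[:3,3]))
E
```

```text
min rows 7 n 15 row [-0.007, 0.0157, -0.0048] [0.0368, 0.0241, -0.0139]
min rows 10 n 20 row [0.0011, 0.0045, -0.0181] [0.0285, 0.0085, -0.0025]
[497. 292. 199.]
[ 376. -251.  189.]
[ 389. -201.  203.]
[ 409. -154.  219.]
[ 435. -111.  235.]
[466. -72. 253.]
[456.   1. 237.]
[454.  74. 224.]
[460. 148. 213.]
[474. 221. 205.]
[497. 292. 199.]
```

{"api": "servo_tool", "payload": {"commands": [[[-0.007, 0.0157, -0.0048], [0.0368, 0.0241, -0.0139], 0], [[-0.007, 0.0157, -0.0048], [0.0368, 0.0241, -0.0139], 0], [[-0.007, 0.0157, -0.0048], [0.0368, 0.0241, -0.0139], 0], [[-0.007, 0.0157, -0.0048], [0.0368, 0.0241, -0.0139], 0], [[-0.007, 0.0157, -0.0048], [0.0368, 0.0241, -0.0139], 0]]}}

```text
t: 18.08
position: [384.3, -217.4, 198.8]
eef_rot: [3.4, 65.6, -39.6]
ft_force: [-0.1, -0.4, -0.9]
finger_gap: 29.3
```

{"api": "servo_tool", "payload": {"commands": [[[-0.007, 0.0157, -0.0048], [0.0368, 0.0241, -0.0139], 0], [[-0.007, 0.0157, -0.0048], [0.0368, 0.0241, -0.0139], 0], [[-0.007, 0.0157, -0.0048], [0.0368, 0.0241, -0.0139], 0], [[-0.007, 0.0157, -0.0048], [0.0368, 0.0241, -0.0139], 0], [[-0.007, 0.0157, -0.0048], [0.0368, 0.0241, -0.0139], 0]]}}

```text
t: 18.5
position: [417.6, -138.5, 224.7]
eef_rot: [4.9, 72.8, -49.3]
ft_force: [0.5, -1.0, -0.3]
finger_gap: 29.4
```

{"api": "servo_tool", "payload": {"commands": [[[-0.007, 0.0157, -0.0048], [0.0368, 0.0241, -0.0139], 0], [[-0.007, 0.0157, -0.0048], [0.0368, 0.0241, -0.0139], 0], [[-0.007, 0.0157, -0.0048], [0.0368, 0.0241, -0.0139], 0], [[-0.007, 0.0157, -0.0048], [0.0368, 0.0241, -0.0139], 0], [[-0.007, 0.0157, -0.0048], [0.0368, 0.0241, -0.0139], 0]]}}

```text
t: 18.92
position: [467.3, -70.6, 253.9]
eef_rot: [0.4, 79.9, -64.8]
ft_force: [-0.5, -0.9, -1.0]
finger_gap: 29.3
```

```bash
python3 - <<'E'
from h import *
st(); go(tool(-97.7),lane('short',-14,-2,125),n=20)
E
```

```text
t 18.92 p [467.3 -70.6 253.9] gap 29.3 F [-0.5 -0.9 -1. ] j [-14. -10. 116.  -8.  67. -36.]
min rows 10 n 20 row [0.0011, 0.0044, -0.0181] [0.0284, 0.0085, -0.0026]
```

{"api": "servo_tool", "payload": {"commands": [[[0.0011, 0.0044, -0.0181], [0.0284, 0.0085, -0.0026], 0], [[0.0011, 0.0044, -0.0181], [0.0284, 0.0085, -0.0026], 0], [[0.0011, 0.0044, -0.0181], [0.0284, 0.0085, -0.0026], 0], [[0.0011, 0.0044, -0.0181], [0.0284, 0.0085, -0.0026], 0], [[0.0011, 0.0044, -0.0181], [0.0284, 0.0085, -0.0026], 0]]}}

```text
t: 19.33
position: [454.5, 19.7, 233.7]
eef_rot: [4.6, 82.4, -68.7]
ft_force: [0.9, -0.2, -1.0]
finger_gap: 29.3
```

{"api": "servo_tool", "payload": {"commands": [[[0.0011, 0.0044, -0.0181], [0.0284, 0.0085, -0.0026], 0], [[0.0011, 0.0044, -0.0181], [0.0284, 0.0085, -0.0026], 0], [[0.0011, 0.0044, -0.0181], [0.0284, 0.0085, -0.0026], 0], [[0.0011, 0.0044, -0.0181], [0.0284, 0.0085, -0.0026], 0], [[0.0011, 0.0044, -0.0181], [0.0284, 0.0085, -0.0026], 0]]}}

```text
t: 19.75
position: [455.2, 111.6, 218.1]
eef_rot: [8.7, 84.9, -72.8]
ft_force: [-0.4, -0.4, -1.3]
finger_gap: 28.8
```

{"api": "servo_tool", "payload": {"commands": [[[0.0011, 0.0044, -0.0181], [0.0284, 0.0085, -0.0026], 0], [[0.0011, 0.0044, -0.0181], [0.0284, 0.0085, -0.0026], 0], [[0.0011, 0.0044, -0.0181], [0.0284, 0.0085, -0.0026], 0], [[0.0011, 0.0044, -0.0181], [0.0284, 0.0085, -0.0026], 0], [[0.0011, 0.0044, -0.0181], [0.0284, 0.0085, -0.0026], 0]]}}

```text
t: 20.17
position: [468.9, 203.1, 206.4]
eef_rot: [12.6, 87.4, -77.0]
ft_force: [-0.0, -1.0, -0.4]
finger_gap: 28.9
```

{"api": "servo_tool", "payload": {"commands": [[[0.0011, 0.0044, -0.0181], [0.0284, 0.0085, -0.0026], 0], [[0.0011, 0.0044, -0.0181], [0.0284, 0.0085, -0.0026], 0], [[0.0011, 0.0044, -0.0181], [0.0284, 0.0085, -0.0026], 0], [[0.0011, 0.0044, -0.0181], [0.0284, 0.0085, -0.0026], 0], [[0.0011, 0.0044, -0.0181], [0.0284, 0.0085, -0.0026], 0]]}}

```text
t: 20.58
position: [495.4, 292.2, 198.6]
eef_rot: [-3.4, 89.9, -101.1]
ft_force: [0.8, -0.7, -0.3]
finger_gap: 29.3
```

{"api": "servo_tool", "payload": {"commands": [[[0, 0, 0], [0, 0, 0], 0], [[0, 0, 0], [0, 0, 0], 0], [[0, 0, 0], [0, 0, 0], 0], [[0, 0, 0], [0, 0, 0], 0], [[0, 0, 0], [0, 0, 0], 0]]}}

```text
t: 21.0
position: [495.2, 290.6, 198.7]
eef_rot: [0.7, 89.9, -96.9]
ft_force: [-0.7, -0.5, -0.8]
finger_gap: 29.3
```

```bash
python3 - <<'E'
from bands import *
im,T=snap('wrist','over2'); st(); print(inlane('short',T[:3,3]+54*T[:3,0]),np.round(T[:3,0],3)); go(tool(-97.7),lane('short',-14,-2,58),n=5)
# stick far end & band columns for level/centre check: held stick top face 28mm => red blobs
h=cv2.cvtColor(im,cv2.COLOR_BGR2HSV); m=cv2.inRange(h,(12,40,90),(32,160,255))
n,l,s,c=cv2.connectedComponentsWithStats(m[:340])
for i in range(1,n):
    if s[i,4]>300: print('cream',s[i].tolist(),np.round(c[i]))
# old stick band in the scene of this picture, on plane z=48
E
```

```text
t 21.05 p [495.2 290.6 198.7] gap 29.1 F [ 0.2 -0.2 -1.1] j [ 23.  11. 101.  -0.  68.  30.]
[-15.73324323  -3.39341825 124.70184959] [-0.    -0.002 -1.   ]
min rows 2 n 5 row [0.0133, 0.0003, -0.0003] [0.0001, 0.0003, -0.0]
cream [346, 181, 38, 41, 1107] [368. 200.]
cream [102, 227, 48, 48, 1223] [120. 246.]
cream [288, 240, 69, 64, 3737] [322. 273.]
```

```bash
python3 - <<'E'
from h import *
T=np.load('pics/over2.npy')
print('old band',inlane('short',onz('wrist',[(368,200)],46,T)[0]))
c=(322,273)
for z in (T[2,3]-54-23+28-2,): print('held band',z,inlane('short',onz('wrist',[c],z,T)[0]))
E
```

```text
old band [19.48902222  3.04763412 26.        ]
held band 147.7017620402573 [-15.10836133  -1.2530841  127.70176204]
```

{"api": "servo_tool", "payload": {"commands": [[[0.0133, 0.0003, -0.0003], [0, 0, 0], 0], [[0.0133, 0.0003, -0.0003], [0, 0, 0], 0], [[0.0133, 0.0003, -0.0003], [0, 0, 0], 0], [[0.0133, 0.0003, -0.0003], [0, 0, 0], 0], [[0.0133, 0.0003, -0.0003], [0, 0, 0], 0]]}}

```text
t: 21.47
position: [496.2, 292.1, 129.7]
eef_rot: [-33.7, 89.8, -131.3]
ft_force: [0.5, 0.0, -0.3]
finger_gap: 29.0
```

{"api": "servo_tool", "payload": {"commands": [[[0, 0, 0], [0, 0, 0], 0], [[0, 0, 0], [0, 0, 0], 0], [[0, 0.004, 0], [0, 0, 0], 0], [[0, 0.008, 0], [0, 0, 0], 0], [[0, 0.008, 0], [0, 0, 0], 0]]}}

```text
t: 21.88
position: [517.5, 290.1, 133.0]
eef_rot: [22.8, 89.9, -74.9]
ft_force: [-4.5, 1.7, 2.9]
finger_gap: 28.9
```

```bash
python3 - <<'E'
from h import *
s=st(); T=pose(s); print(inlane('short',T[:3,3]+54*T[:3,0]))
E
```

```text
t 21.88 p [517.5 290.1 133. ] gap 28.9 F [-4.5  1.7  2.9] j [ 22.  19. 100.  -0.  62.  29.]
[ 6.53145253 -0.8627474  59.00460254]
```

Paddle contact again at -4.5 N. I push to x≈73 with 1 mm of sideways trim.

{"api": "servo_tool", "payload": {"commands": [[[0, 0.008, 0], [0, 0, 0], 0], [[0, 0.008, 0], [0, 0, 0], 0], [[0, 0.008, 0], [0, 0, 0], 0], [[0, 0.008, 0], [0, 0, 0], 0], [[0, 0.008, -0.001], [0, 0, 0], 0]]}}

```text
t: 22.3
position: [557.2, 285.2, 132.8]
eef_rot: [-24.3, 89.9, -122.0]
ft_force: [-5.7, -1.8, 3.1]
finger_gap: 29.1
```

{"api": "servo_tool", "payload": {"commands": [[[0, 0.008, 0], [0, 0, 0], 0], [[0, 0.008, 0], [0, 0, 0], 0], [[0, 0.008, 0], [0, 0, 0], 0], [[0, 0.003, 0], [0, 0, 0], 0], [[0, 0, 0], [0, 0, 0], 0]]}}

```text
t: 22.72
position: [584.3, 281.5, 132.5]
eef_rot: [19.9, 89.9, -77.8]
ft_force: [-3.1, -0.2, 2.1]
finger_gap: 29.2
```

{"api": "servo_tool", "payload": {"commands": [[[0, 0, 0], [0, 0, 0], 0], [[0.005, 0, 0], [0, 0, 0], 0], [[0.005, 0, 0], [0, 0, 0], 0], [[0.003, 0, 0], [0, 0, 0], 0], [[0, 0, 0], [0, 0, 0], 0]]}}

```text
t: 23.13
position: [582.3, 281.8, 117.6]
eef_rot: [-41.0, 89.8, -138.7]
ft_force: [-3.2, 2.5, -3.3]
finger_gap: 29.0
```

```bash
python3 - <<'E'
from h import *
im,T=snap('wrist','push2'); s=st(); T=pose(s); print(inlane('short',T[:3,3]+54*T[:3,0]),np.round(T[:3,0],3))
h=cv2.cvtColor(im,cv2.COLOR_BGR2HSV); m=cv2.inRange(h,(12,40,90),(32,160,255))
n,l,ss,c=cv2.connectedComponentsWithStats(m[:340])
for i in range(1,n):
    if ss[i,4]>300: print('cream',ss[i].tolist(),inlane('short',onz('wrist',[c[i]],48,T)[0]))
E
```

```text
t 23.18 p [582.2 281.7 117.6] gap 29.0 F [-3.4  1.2 -4.1] j [19. 26. 91. -0. 62. 27.]
[71.56716965 -0.51969889 43.59215066] [-0.003 -0.002 -1.   ]
cream [190, 213, 64, 66, 3086] [21.0442382   3.49259484 28.        ]
cream [288, 240, 69, 64, 3770] [72.21736925 -9.0843236  28.        ]
cream [0, 296, 24, 44, 454] [-258.54044112 -104.07965345   28.        ]
```

{"api": "servo_tool", "payload": {"commands": [[[0.001, 0.004, 0], [0, 0, 0], 0], [[0.001, 0, 0], [0, 0, 0], 0], [[0, 0, 0], [0, 0, 0], 0], [[0, 0, 0], [0, 0, 0], 0], [[0, 0, 0], [0, 0, 0], 0]]}}

```text
t: 23.6
position: [587.1, 281.3, 117.0]
eef_rot: [-10.1, 89.9, -107.7]
ft_force: [-4.2, -0.2, 0.2]
finger_gap: 29.3
```

{"api": "servo_tool", "payload": {"commands": [[[0, 0, 0], [0, 0, 0], 0.47], [[0, 0, 0], [0, 0, 0], 0.47], [[0, 0, 0], [0, 0, 0], 0.47], [[0, 0, 0], [0, 0, 0], 0.47], [[0, 0, 0], [0, 0, 0], 0.47]]}}

```text
t: 24.02
position: [586.9, 281.2, 116.6]
eef_rot: [-23.5, 89.9, -121.1]
ft_force: [-4.5, 1.2, -2.6]
finger_gap: 40.0
```

```bash
python3 - <<'E'
from h import *
im,T=snap('wrist','drop2'); s=st(); T=pose(s); print(inlane('short',T[:3,3]+54*T[:3,0]),np.round(T[:3,0],3))
h=cv2.cvtColor(im,cv2.COLOR_BGR2HSV); m=cv2.inRange(h,(12,40,90),(32,160,255))
n,l,ss,c=cv2.connectedComponentsWithStats(m[:340])
for i in range(1,n):
    if ss[i,4]>300: print('cream',ss[i].tolist(),inlane('short',onz('wrist',[c[i]],48,T)[0]))
red=cv2.inRange(h,(0,110,30),(8,255,190))|cv2.inRange(h,(172,110,30),(180,255,190))
n,l,ss,c=cv2.connectedComponentsWithStats(red[:340])
for i in range(1,n):
    if ss[i,4]>300:
        p=np.argwhere(l==i)[:,::-1].astype(np.float32); v=cv2.fitLine(p,2,0,.01,.01).ravel()
        q=onz('wrist',[c[i],c[i]+20*v[:2]],48,T); d=q[1]-q[0]; print('red',ss[i].tolist(),inlane('short',q[0]),'dir',np.degrees(np.arctan2(d[1],d[0])))
E
```

```text
t 24.07 p [587.  281.2 116.7] gap 40.4 F [-5.3 -0.2 -2.9] j [19. 27. 91. -0. 62. 26.]
[76.50330844 -0.43994494 42.73923594] [-0.001 -0.002 -1.   ]
cream [181, 214, 65, 65, 3087] [21.71206703  3.53875603 28.        ]
cream [292, 224, 61, 59, 3166] [76.85621739  2.11023373 28.        ]
red [178, 161, 63, 66, 3408] [21.847157   32.52762732 28.        ] dir 69.97626804895289
red [292, 161, 61, 69, 3639] [77.08689132 31.67182896 28.        ] dir 81.87023285305814
red [191, 264, 55, 27, 378] [ 21.03223244 -15.26632829  28.        ] dir 3.4020612613326313
red [294, 279, 55, 41, 1730] [ 76.46212819 -24.51615612  28.        ] dir -9.450609334929487
```

The new short stick sits at lane (77, 2), direction 81.9° against 82.3° ideal, so it is flat and square. I lift out.

{"api": "servo_tool", "payload": {"commands": [[[-0.015, 0, 0], [0, 0, 0], 0.47], [[-0.03, 0, 0], [0, 0, 0], 0.47], [[-0.035, 0, 0], [0, 0, 0], 0.47], [[-0.035, 0, 0], [0, 0, 0], 0.47], [[-0.035, 0, 0], [0, 0, 0], 0.47]]}}

```text
t: 24.48
position: [588.8, 281.3, 271.8]
eef_rot: [91.4, 89.7, -6.2]
ft_force: [0.9, -0.1, -0.1]
finger_gap: 40.1
```

```bash
python3 - <<'E'
from h import *
st(); go(tool(-45),(690,180,320),0,n=15)
E
```

```text
t 24.48 p [588.8 281.3 271.8] gap 40.1 F [ 0.9 -0.1 -0.1] j [19. 17. 85. -0. 77. 26.]
min rows 8 n 15 row [-0.0032, 0.0047, 0.0087] [-0.0613, 0.0002, -0.0004]
```

```bash
python3 - <<'E'
from h import *
go(tool(0),(680,165,320),0,n=20)
E
```

```text
min rows 12 n 20 row [-0.0024, 0.008, 0.0007] [0.0718, -0.0002, -0.0002]
```

```bash
python3 - <<'E'
from h import *
T=pose(); D=np.eye(4); D[:3,:3]=tool(0); D[:3,3]=(680,165,320)
E=np.linalg.inv(T)@D; L=expm(np.real(logm(E))/20); print(np.round(L[:3,3]/1e3,4),Ro.from_matrix(L[:3,:3]).as_rotvec().round(4))
for f in (.25,.5,.75): print(np.round((T@expm(np.real(logm(E))*f))[:3,3]))
E
```

```text
[-0.0024 -0.0001  0.0084] [-0.0852  0.0002 -0.0002]
[590. 240. 284.]
[608. 202. 296.]
[640. 176. 308.]
```

{"api": "servo_tool", "payload": {"commands": [[[-0.0024, 0, 0.0084], [-0.085, 0, 0], 0.47], [[-0.0024, 0, 0.0084], [-0.085, 0, 0], 0.47], [[-0.0024, 0, 0.0084], [-0.085, 0, 0], 0.47], [[-0.0024, 0, 0.0084], [-0.085, 0, 0], 0.47], [[-0.0024, 0, 0.0084], [-0.085, 0, 0], 0.47]]}}

```text
t: 24.9
position: [590.4, 239.3, 282.8]
eef_rot: [65.7, 89.6, -7.3]
ft_force: [-0.3, -0.1, -0.6]
finger_gap: 39.8
```

{"api": "servo_tool", "payload": {"commands": [[[-0.0024, 0, 0.0084], [-0.085, 0, 0], 0.47], [[-0.0024, 0, 0.0084], [-0.085, 0, 0], 0.47], [[-0.0024, 0, 0.0084], [-0.085, 0, 0], 0.47], [[-0.0024, 0, 0.0084], [-0.085, 0, 0], 0.47], [[-0.0024, 0, 0.0084], [-0.085, 0, 0], 0.47]]}}

```text
t: 25.32
position: [609.1, 201.8, 294.8]
eef_rot: [37.4, 89.6, -11.4]
ft_force: [0.4, 0.9, 0.8]
finger_gap: 40.1
```

{"api": "servo_tool", "payload": {"commands": [[[-0.0024, 0, 0.0084], [-0.085, 0, 0], 0.47], [[-0.0024, 0, 0.0084], [-0.085, 0, 0], 0.47], [[-0.0024, 0, 0.0084], [-0.085, 0, 0], 0.47], [[-0.0024, 0, 0.0084], [-0.085, 0, 0], 0.47], [[-0.0024, 0, 0.0084], [-0.085, 0, 0], 0.47]]}}

```text
t: 25.73
position: [641.5, 175.4, 306.9]
eef_rot: [10.1, 89.6, -14.3]
ft_force: [-0.1, -0.5, -0.5]
finger_gap: 40.7
```

{"api": "servo_tool", "payload": {"commands": [[[-0.0024, 0, 0.0084], [-0.085, 0, 0], 0.47], [[-0.0024, 0, 0.0084], [-0.085, 0, 0], 0.47], [[-0.0024, 0, 0.0084], [-0.085, 0, 0], 0.47], [[-0.0024, 0, 0.0084], [-0.085, 0, 0], 0.47], [[-0.0024, 0, 0.0084], [-0.085, 0, 0], 0.47]]}}

```text
t: 26.15
position: [681.8, 164.7, 318.9]
eef_rot: [-16.1, 89.6, -16.1]
ft_force: [0.2, -0.1, -1.0]
finger_gap: 40.1
```

{"api": "servo_tool", "payload": {"commands": [[[0, 0, 0], [0, 0, 0], 0.47], [[0, 0, 0], [0, 0, 0], 0.47], [[0, 0, 0], [0, 0, 0], 0.47], [[0, 0, 0], [0, 0, 0], 0.47], [[0, 0, 0], [0, 0, 0], 0.47]]}}

```text
t: 26.57
position: [679.7, 165.6, 315.5]
eef_rot: [-86.0, 89.9, -86.3]
ft_force: [0.1, -0.4, -0.5]
finger_gap: 40.0
```

```bash
python3 - <<'E'
from h import *
im,T=snap('wrist','fin'); st(); im2,_=snap('scene','fins')
h=cv2.cvtColor(im,cv2.COLOR_BGR2HSV); m=cv2.inRange(h,(12,40,90),(32,160,255))
n,l,ss,c=cv2.connectedComponentsWithStats(m[:200])
for i in range(1,n):
    if ss[i,4]>150: print('cream',ss[i].tolist(),np.round(inlane('long',onz('wrist',[c[i]],48,T)[0])),np.round(inlane('short',onz('wrist',[c[i]],48,T)[0])))
a=cv2.resize(im[0:200,110:510],(800,400)); b=cv2.resize(im2[160:260,200:520],(640,200)); b=cv2.copyMakeBorder(b,0,0,0,160,cv2.BORDER_CONSTANT)
cv2.imwrite('pics/finc.png',np.vstack([a,b]))
E
```

```text
t 26.62 p [679.8 165.7 315.4] gap 39.8 F [-0.2 -0.3 -0.1] j [  7.  22.  74.  -0.  83. -82.]
cream [630, 17, 10, 58, 428] [-116.  618.   28.] [-127.  383.   28.]
cream [15, 27, 27, 28, 394] [ -32. -359.   28.] [  11. -588.   28.]
cream [212, 27, 31, 48, 1196] [30. -1. 28.] [  53. -227.   28.]
cream [418, 33, 31, 50, 1122] [ 20. 228.  28.] [30.  1. 28.]
cream [0, 145, 21, 55, 639] [ 196. -439.   28.] [ 243. -655.   28.]
```

View pics/finc.png

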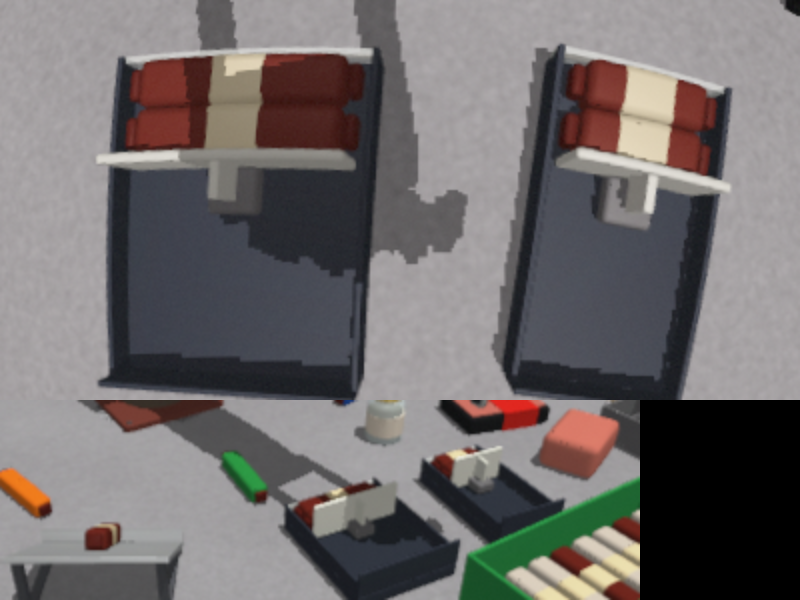

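Each lane holds two flat, square sticks with the paddle snug behind. The combined band centres are at x=30 mm, y=-1 (long) and y=+1 (short). The medium stick is still on the rack and the hand is clear, so I hand in.

```bash
python3 -c "
from plant import job; print(job.close_job())"
```

```text
the job is handed in; nothing more can be done
None
```

Both salami sticks are in their lanes behind the old ones, and I handed the job in at about 26.6 s of the 58 s allowed. I took each stick off the rack with the hand square to the slope and pushed the paddle back with the rear finger. I let each stick drop the last 10–20 mm behind the old one, then lifted clear so the paddle closed.

**Last checks:**
- **Sticks:** the final picture showed two flat, square sticks in each lane, the old one at the lip and the paddle snug behind the new one.
- **Position:** the centre of each pair measured 30 mm behind the lip, as expected. It was 1 mm off the lane's middle, to one side in the long lane and the other in the short.
- **Rest of the scene:** the medium stick was still on the rack. I measured no displacements, but everything else in view looked unmoved. The gripper was clear.

**What went wrong or disagreed:**
- **Paddle contact:** lowering the long stick, the finger linkage came down on top of the paddle and the wrist force reached about 58 N. That is under the 120 N wrist limit. If the linkage counts as the gripper's body, it is over that part's 40 N limit. I backed off at once and did not repeat it with the short stick.
- **Old short stick:** one rough reading put it about 6 mm too far back during the insertion. I put that down to its side face being counted in the measurement, and the final picture did not bear it out.

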